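# Unstack the sample jars onto their stands

## Robot

A 6-joint arm with a two-finger parallel gripper is mounted at the origin on the work surface. World frame = base frame: x ahead of the robot, y to its left, z up, the work surface at z = 0. Lengths are in m, angles in rad, forces in N, time in s.
With the tool pointing down it reaches from about 0.3 to 0.875 m from the base axis. Payload 6.4 kg.
Tool frame: the origin (TCP) lies at the centre of the arm's flange, where the gripper is bolted on; the fingertips stand 173 mm ahead of it and the grasp point (between the pads) lies ctrl.grip_point_offset ahead of it (ctrl.grip_point_offset is the distance from the TCP to the grasp point, in m); z points along the fingers, y is the direction in which the jaws open and shut (so a half turn about z gives the same grasp; the last joint's range is limited). The gripper opens to 85 mm and grips with 20 to 120 N. Pads are 22 mm wide; open, the fingers measure 114 mm over their backs; the gripper's body (76 mm by 85 mm) begins 54 mm behind the grasp point. The pads swing forward as they close: fully open they stand 13 mm farther back than shut.
Start: joints at [0.952, 0.181, 1.607, -0, 1.354, -0.206], TCP at [0.231, 0.527, 0.405] pointing down, gripper open.
Joint ranges: [-2.99, 2.99], [-0.89, 2.07], [0.3, 2.58], [-1.14, 4.28], [0, 2.63], [-3.12, 3.12]. Speed limits (rad/s): [2.57, 2.57, 3.01, 3.14, 3.14, 3.14].

## Interface

Orientations are given as a unit quaternion [w, x, y, z].
In Python, from bench import ctrl, cams, boxes_of, landmark_of gives the robot as it stands.
- The arm moves only by the shell command python3 -m handwheel 'ROWS'. ROWS is JSON, a list of rows, each an object with "offset": the shift along the tool's x, y, z in m, a list of three; "spin": the turn about the tool's z in degrees; "grip": the opening, from 0 (shut) to 1 (fully open). A call has 1 to 20 rows; each row is the pose to reach, as a shift and turn from the pose commanded when the call began, along the tool's axes at that moment; what a row does not reach only later rows make up. A row lasts 1/8 s, in which the tool goes at most 62.5 mm and 10.7 degrees, less where a joint would pass 70% of its speed; a pose out of reach is approached as far as the arm can. A call with a gripper value outside its range is refused whole. The fingers move at their own pace and stop on an object; the grip force is fixed at half the most. Time passes only in rows, so rows that repeat a pose let the fingers close. It gives the time, the measured TCP pose, the force and the opening at its end, in the units of the state.
- ctrl.get_obs(): the state, without advancing time (a new reading comes with each control period).
- cams.camera(name): name is "scene" or "side" or "wrist"; returns a dict with "color" (480x640x3 uint8, red, green, blue), "camera_matrix" (3x3 intrinsics, pixels), "view" (4x4, takes a point from world to camera coordinates); the wrist camera has in their place "tool_from_camera" (4x4, takes a point from camera to tool coordinates, whose origin is the TCP and whose axes are the flange's). Camera axes: x right, y up, looking along -z (the intrinsics and any distortion apply to the point x, -y, -z); pixel columns grow to the right and rows downward; lengths in m; the calibration is good to about 2 mm. A picture is of the moment at which its call begins: read the wrist's pose just before it. There is no depth.
- ctrl.hand_in(): hands the job in, once; it reports no verdict.
Trained networks look in a picture, given as the dict that the camera call returned (one of the last four; its "shot" number tells which), for a name from the list of things; names that differ only in an ending like _2 or _b are one class to them, and where a whole thing is asked for, a point or a joint stands for the part that bears it (a point fixed in the world has none). Each returns a list of dicts, best first, with "confidence" (0 to 1); they miss things now and then, are a little off and sometimes report something else, mostly with a low value. They report only what shows in the picture. A call takes as long as a camera call. They do not tell look-alikes from the thing itself.
- boxes_of(picture, thing): "uv" ([column, row] in pixels, amid what is visible of it).
- landmark_of(picture, thing): "uv" ([column, row] in pixels: a listed point, or the origin of a listed thing).
The state is a dict: "time_s": time; "q": joint angles; "dq": joint speeds; "joint_efforts": joint torques, N m; "eef_pos": TCP position; "eef_rot": TCP orientation; "wrist_force": force on the tool from outside, world axes, zero at the start; "torque": the same for the moment, N m; "opening": opening from 0.0 (shut) to 1.0 (fully open).
Only numpy, scipy, OpenCV 4.12 (cv2) and the standard library are available. Lean on these libraries where they do the work, as an engineer would, in place of code of your own. Each camera call takes 0.05 s, during which the arm holds its last target.

## Task

The four amber sample jars have been left stacked two high on the lab bench: take the stacks apart and set each jar gently, upright and flat, in the recess of the round white stand made for its size (largest jar in the largest stand, and so on down to the smallest). Never tip a jar over, and leave the little glass beaker and the porcelain bowl standing where they are.

Things in the scene. Friction and masses are not known exactly. Their poses are not given: they have to be found in the camera images.
- jar_xl_mid (a point): The largest of four squat sample jars, all of amber glass with a flat ribbed blue screw cap and a white paper label: round, 66 mm across, 48 mm high; the cap is the top 12 mm, 58 mm across, and is screwed tight. At the start it stands on the bench with one of the two small jars on its cap. Loose, upright. This point is its centre, 24 mm above its underside; z up along the jar.
- jar_l_mid (a point): The second largest of four squat sample jars, all of amber glass with a flat ribbed blue screw cap and a white paper label: round, 52 mm across, 48 mm high; the cap is the top 12 mm, 44 mm across, and is screwed tight. At the start it stands on the bench with one of the two small jars on its cap. Loose, upright. This point is its centre, 24 mm above its underside; z up along the jar.
- jar_m_mid (a point): The second smallest of four squat sample jars, all of amber glass with a flat ribbed blue screw cap and a white paper label: round, 38 mm across, 40 mm high; the cap is the top 11 mm, 30 mm across, and is screwed tight. At the start it stands on the cap of one of the two big jars. Loose, upright. This point is its centre, 20 mm above its underside; z up along the jar.
- jar_s_mid (a point): The smallest of four squat sample jars, all of amber glass with a flat ribbed blue screw cap and a white paper label: round, 26 mm across, 40 mm high; the cap is the top 11 mm, 18 mm across, and is screwed tight. At the start it stands on the cap of one of the two big jars. Loose, upright. This point is its centre, 20 mm above its underside; z up along the jar.
- recess_xl (a point): The largest of four round white plastic stands, fixed to the bench: 98 mm across, 8 mm high, with a round flat recess 82 mm across and 5 mm deep, for the largest jar (66 mm). This point is the centre of the recess floor, 3 mm above the bench; z up.
- recess_l (a point): The second largest of four round white plastic stands, fixed to the bench: 84 mm across, 8 mm high, with a round flat recess 68 mm across and 5 mm deep, for the second largest jar (52 mm). This point is the centre of the recess floor, 3 mm above the bench; z up.
- recess_m (a point): The second smallest of four round white plastic stands, fixed to the bench: 70 mm across, 8 mm high, with a round flat recess 54 mm across and 5 mm deep, for the second smallest jar (38 mm). This point is the centre of the recess floor, 3 mm above the bench; z up.
- recess_s (a point): The smallest of four round white plastic stands, fixed to the bench: 58 mm across, 8 mm high, with a round flat recess 42 mm across and 5 mm deep, for the smallest jar (26 mm). This point is the centre of the recess floor, 3 mm above the bench; z up.
- beaker: Bystander: small open clear-glass beaker, loose, 42 mm across the rim, 50 mm high, standing between the jars and stands. Origin: centre of its underside; z up.
- crucible: Bystander: small open white porcelain bowl, loose, 48 mm across the rim, 30 mm high, standing between the jars and stands. Origin: centre of its underside; z up.
There are look-alikes about, which are no part of the job. What is shaped like the part that bears jar_xl_mid but green is not meant. What is shaped like the part that bears recess_l but green is not meant.

How it is judged:
By the outcome, as a careful person would: the job done as asked, in the order asked, and still so for the second after the job is handed in, with the robot touching nothing.
It also fails if it takes over 96 s, if anything falls off the work surface, if the arm or the gripper's body presses on something with over 40 N, if the wrist force passes 120 N, or if a joint passes its speed limit or range.

## Working session

There is one attempt and no reset: what is moved stays moved. The work goes in short steps, Python scripts to look and compute and a shell command to move; the robot and the scene stay as the last step left them, time stands still between calls to the robot, and variables do not carry over. Pictures are saved under pics/ and viewed, and the job is handed in when it is done.

```bash
ls -la; mkdir -p pics
python3 - <<'E'
from bench import ctrl,cams,boxes_of,landmark_of
import cv2,numpy as np
o=ctrl.get_obs();print(o,ctrl.grip_point_offset)
for n in ["scene","side","wrist"]:
    p=cams.camera(n)
    cv2.imwrite(f"pics/{n}0.png",p["color"][:,:,::-1])
    print(n,p.keys());print(p["camera_matrix"],p.get("view",p.get("tool_from_camera")))
    if n!="side" or 1:
        for t in ["jar_xl_mid","jar_l_mid","jar_m_mid","jar_s_mid","recess_xl","recess_l","recess_m","recess_s","beaker","crucible"]:
            print(t,[(np.round(d["uv"]).tolist(),round(d["confidence"],2)) for d in landmark_of(p,t)])
E
```

```text
total 12
drwxr-xr-x  3 agent agent 4096 Dec  7 15:37 .
drwxr-xr-x 23 root  root  4096 Dec  7 15:37 ..
drwxr-xr-x  2 agent agent 4096 Dec  7 15:37 pics
{'time_s': 0.0, 'q': array([ 9.51692394e-01,  1.81530111e-01,  1.60803343e+00, -1.79532101e-05,
        1.35383715e+00, -2.06293205e-01]), 'dq': array([-0.00110713, -0.00242039, -0.0018713 , -0.00024732,  0.00055483,
        0.0011525 ]), 'joint_efforts': array([ 3.94709687e-04, -4.44875157e+01, -3.51338625e+01, -3.05331068e-04,
        8.96448211e-03, -2.28276508e-05]), 'eef_pos': array([0.23050452, 0.52648127, 0.40377775]), 'eef_rot': array([-3.54558948e-04,  2.04940913e-01,  9.78773929e-01, -8.31636867e-04]), 'wrist_force': array([-0.60175724,  0.57544311, -0.05625255]), 'torque': array([-0.0094355 , -0.04293557, -0.0592526 ]), 'opening': 0.9993960737722617} 0.1547
scene dict_keys(['color', 'camera_matrix', 'view', 'shot'])
[[515.79260877   0.         315.81784693]
 [  0.         515.79260877 232.35726792]
 [  0.           0.           1.        ]] [[ 0.78608765  0.61805495 -0.00861851 -0.40515356]
 [-0.50365317  0.6485416   0.57072
[... 1544 characters left out ...]
.0, 200.0], 0.74), ([244.0, 243.0], 0.66)]
beaker [([305.0, 237.0], 0.68)]
crucible [([367.0, 311.0], 0.91)]
wrist dict_keys(['color', 'camera_matrix', 'tool_from_camera', 'shot'])
[[414.26187156   0.         324.60297609]
 [  0.         414.26187156 241.54550884]
 [  0.           0.           1.        ]] [[ 3.52052065e-04  9.46579624e-01  3.22469986e-01  8.25173458e-02]
 [ 9.99999709e-01 -1.15196216e-04 -7.53588189e-04  9.75878024e-04]
 [-6.76183902e-04  3.22470157e-01 -9.46579389e-01  3.04575072e-02]
 [ 0.00000000e+00  0.00000000e+00  0.00000000e+00  1.00000000e+00]]
jar_xl_mid []
jar_l_mid []
jar_m_mid []
jar_s_mid []
recess_xl []
recess_l []
recess_m []
recess_s []
beaker []
crucible []
```

View pics/scene0.png

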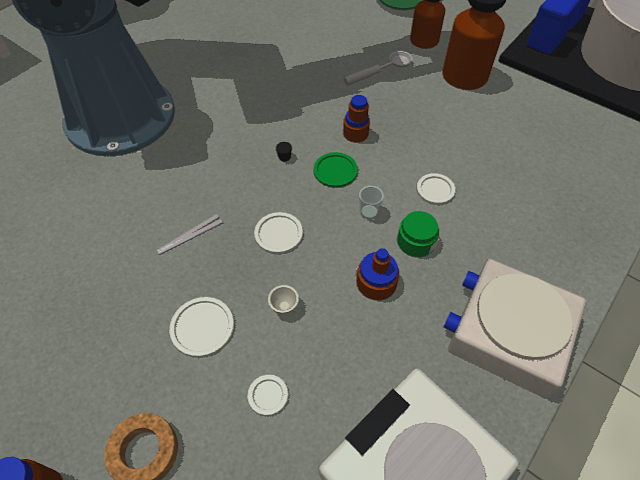

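View pics/side0.png

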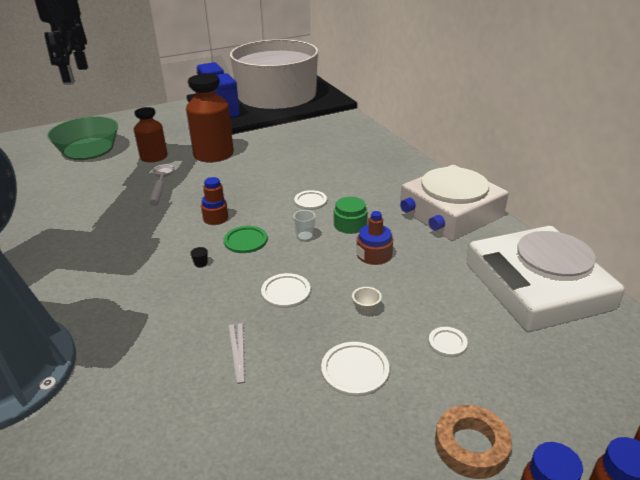

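View pics/wrist0.png

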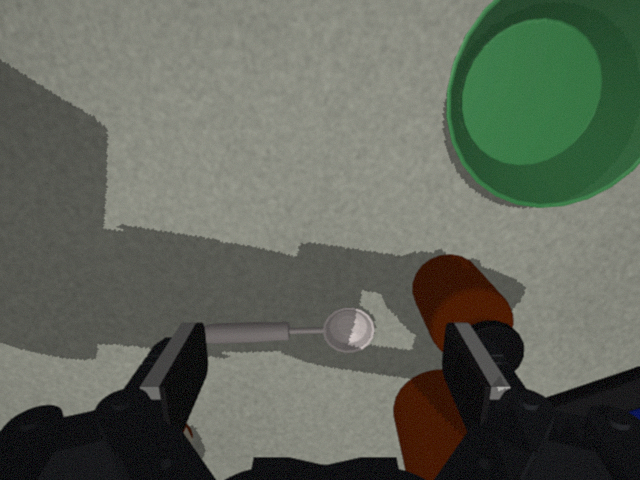

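The scene picture shows S on XL at (378,270), M on L at (357,120), and white stands at (201,326), (278,232), (268,395) and (436,188). The look-alikes are a green jar at (418,233) and a green stand at (336,169). Next I measure the stands to sort M from S, and the jars.

```bash
cat > h.py <<'E'
import cv2,numpy as np
from scipy.optimize import least_squares
def ray(p,uv):
    K=p["camera_matrix"];V=p["view"];uv=np.atleast_2d(uv).astype(float)
    d=np.c_[(uv[:,0]-K[0,2])/K[0,0],-(uv[:,1]-K[1,2])/K[1,1],-np.ones(len(uv))]
    R=V[:3,:3];return -R.T@V[:3,3],d@R
def plane(p,uv,z):
    c,d=ray(p,uv);s=(z-c[2])/d[:,2];return (c+s[:,None]*d)[:,:2]
def proj(p,P):
    P=np.atleast_2d(P);V=p["view"];q=P@V[:3,:3].T+V[:3,3];K=p["camera_matrix"]
    return np.c_[K[0,0]*q[:,0]/-q[:,2]+K[0,2],K[1,1]*-q[:,1]/-q[:,2]+K[1,2]]
def wristview(p,pos,quat):
    from scipy.spatial.transform import Rotation as R
    T=np.eye(4);T[:3,:3]=R.from_quat([quat[1],quat[2],quat[3],quat[0]]).as_matrix();T[:3,3]=pos
    p["view"]=np.linalg.inv(T@p["tool_from_camera"]);return p
def circ(xy):
    f=lambda a:np.hypot(xy[:,0]-a[0],xy[:,1]-a[1])-a[2]
    m=xy.mean(0);r=least_squares(f,[*m,np.hypot(*(xy-m).T).mean()],loss="soft_l1",f_scale=.001)
    return r.x,np.sqrt(np.mean(f(r.x)**2))
E
python3 - <<'E'
from h import *
from bench import cams
S={"scene":[(201,326),(278,232),(268,395),(436,188)],"side":[(356,367),(287,290),(448,341),(311,200)]}
for n in S:
    p=cams.camera(n);g=p["color"].astype(int);
    m=((g.min(2)>165)).astype(np.uint8)
    cs,_=cv2.findContours(m,cv2.RETR_EXTERNAL,cv2.CHAIN_APPROX_NONE)
    for u in S[n]:
        c=[c for c in cs if cv2.pointPolygonTest(c,u,False)>=0]
        if not c: print("none",u,g[u[1],u[0]]);continue
        x=plane(p,cv2.convexHull(max(c,key=len))[:,0],.008);print(n,u,circ(x))
    p=None
E
```

```text
scene (201, 326) (array([ 0.47084461, -0.22617727,  0.04783315]), np.float64(0.00020933063014445696))
scene (278, 232) (array([ 0.44991746, -0.02154445,  0.04082203]), np.float64(0.00028198482373511586))
scene (268, 395) (array([ 0.6197025 , -0.24314884,  0.02788561]), np.float64(0.0001959467681094913))
scene (436, 188) (array([0.613113  , 0.22802785, 0.03380121]), np.float64(0.00031560278481490496))
side (356, 367) (array([ 0.46845437, -0.22779103,  0.04859888]), np.float64(0.00016299244052114548))
side (287, 290) (array([ 0.44760543, -0.02341711,  0.04161458]), np.float64(0.00023966301537460723))
side (448, 341) (array([ 0.61703883, -0.24459236,  0.02849797]), np.float64(0.00018895687558965853))
side (311, 200) (array([0.61004102, 0.22617536, 0.03464483]), np.float64(0.00034164023654965556))
```

Run:
```python
import cv2,numpy as np
a=cv2.imread("pics/scene0.png");b=cv2.imread("pics/side0.png")
def cr(i,c,r=(60,50)): return cv2.resize(i[c[1]-r[1]:c[1]+r[1],c[0]-r[0]:c[0]+r[0]],(400,300),interpolation=cv2.INTER_CUBIC)
cv2.imwrite("pics/crop1.png",np.vstack([np.hstack([cr(a,(380,250)),cr(a,(357,130))]),np.hstack([cr(b,(370,230)),cr(b,(220,210))])]))
```

```text
(no output)
```

View pics/crop1.png

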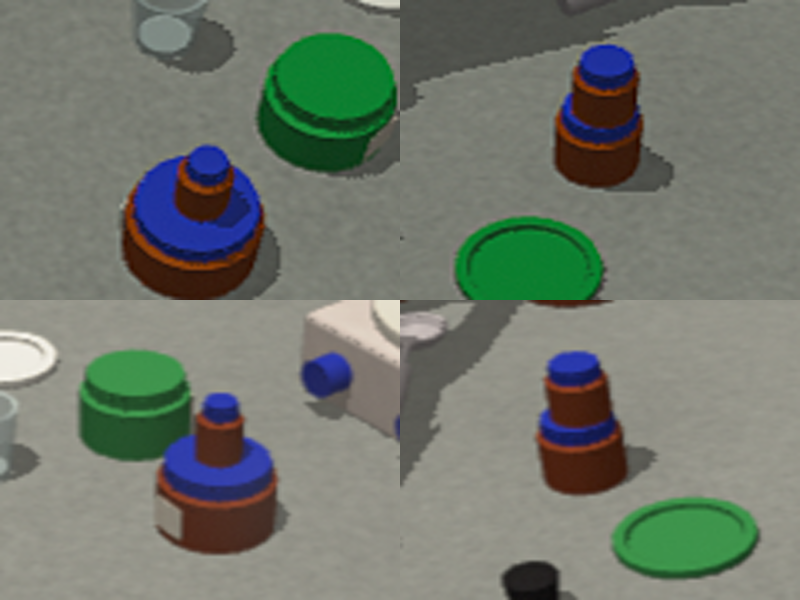

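Crops confirm: amber XL+S stack at scene (378,270), standing next to the green jar (418,233); amber L+M stack at (357,120). Stand radii are 48, 41, 34 and 28 mm, so M is the one at (436,188) and S the one at (268,395). Now I fit the stack poses by silhouette.

```bash
cat > fit.py <<'E'
from h import *
from scipy.optimize import minimize
# class map: 1 amber 2 blue
def classes(img):
    hsv=cv2.cvtColor(img,cv2.COLOR_RGB2HSV);h,s,v=cv2.split(hsv)
    m=np.zeros(h.shape,np.uint8)
    m[((h<15)|(h>172))&(s>140)]=1; m[(h>105)&(h<135)&(s>140)]=2
    return m
JAR={"xl":(.066,.048,.012,.058),"l":(.052,.048,.012,.044),"m":(.038,.040,.011,.030),"s":(.026,.040,.011,.018)}
th=np.linspace(0,2*np.pi,48,endpoint=False)
def cyl(p,im,x,y,r,z0,z1,c,off,k):
    P=np.concatenate([np.c_[x+r*np.cos(th),y+r*np.sin(th),np.full(48,z)] for z in (z0,z1)])
    q=(proj(p,P)-off+.5)*k-.5
    cv2.fillConvexPoly(im,cv2.convexHull(np.round(q*16).astype(np.int32)),c,shift=4)
def fit(p,items,x0,win=70,k=4):
    # items: list of (jar, zbase); x0 list xy each
    x0=np.array(x0,float).ravel()
    c=proj(p,[[x0[0],x0[1],.05]])[0].astype(int);a=np.maximum(c-win,0);b=c+win
    m=classes(p["color"])[a[1]:b[1],a[0]:b[0]];b=a+np.array(m.shape[::-1])
    mm=cv2.resize(m,None,fx=k,fy=k,interpolation=cv2.INTER_NEAREST)
    def cost(x):
        im=np.zeros_like(mm)
        for i,(j,z) in enumerate(items):
            d,h,hc,dc=JAR[j]
            cyl(p,im,x[2*i],x[2*i+1],d/2,z,z+h-hc,1,a,k);cyl(p,im,x[2*i],x[2*i+1],dc/2,z+h-hc,z+h,2,a,k)
        return np.sum(im!=mm)/k/k
    best=None
    for d in (.012,.004,.0015):
        s=np.vstack([x0,x0+d*np.eye(len(x0))])
        r=minimize(cost,x0,method="Nelder-Mead",options=dict(initial_simplex=s,xatol=1e-4,fatol=.1,maxiter=400));x0=r.x
    return x0.reshape(-1,2),r.fun,int((mm>0).sum()/k/k)
E
python3 - <<'E'
from fit import *
from bench import cams,landmark_of
for n,u1,u2 in (("scene",(377,290),(356,130)),("side",(376,252),(214,214))):
    p=cams.camera(n)
    for it,u in (([("xl",0),("s",.048)],u1),([("l",0),("m",.048)],u2)):
        x=plane(p,u,.01)[0]
        r=fit(p,it,[x,x],45);print(n,it,r[0].round(4).tolist(),r[1],r[2])
    for t,z in (("beaker",0),("crucible",0)):
        print(t,[(plane(p,d["uv"],z).round(4).tolist(),d["confidence"]) for d in landmark_of(p,t)])
    gj,gs=((418,245),(336,170)) if n=="scene" else ((350,222),(245,239))
    print("green",plane(p,gj,.02).round(3),plane(p,gs,.008).round(3))
E
```

```text
scene [('xl', 0), ('s', 0.048)] [[0.6367, 0.0043], [0.6379, 0.0047]] 208.375 1586
scene [('l', 0), ('m', 0.048)] [[0.4116, 0.2603], [0.4152, 0.2578]] 151.0 924
beaker [([[0.5438, 0.1117]], 0.8)]
crucible [([[0.5463, -0.1231]], 0.61)]
green [[0.657 0.093]] [[0.445 0.151]]
side [('xl', 0), ('s', 0.048)] [[0.6363, 0.0054], [0.6361, 0.003]] 680.3125 1091
side [('l', 0), ('m', 0.048)] [[0.412, 0.26], [0.414, 0.256]] 526.0 1221
beaker [([[0.5417, 0.117]], 0.79), ([[0.6058, 0.2328]], 0.61)]
crucible [([[0.5472, -0.1267]], 0.89)]
green [[0.632 0.089]] [[0.436 0.146]]
```

Both cameras agree to 2–3 mm, the known heights fit, and reach is fine. I will keep the jaws along world x throughout, which clears the green jar beside XL. First I turn the wrist and go above the M/L stack for a wrist look.

```bash
python3 -m handwheel '[{"offset":[-0.04,-0.025,0],"spin":10,"grip":1},{"offset":[-0.09,-0.055,0],"spin":20,"grip":1},{"offset":[-0.14,-0.085,0],"spin":30,"grip":1},{"offset":[-0.19,-0.118,0],"spin":40,"grip":1},{"offset":[-0.23,-0.145,0],"spin":50,"grip":1},{"offset":[-0.26,-0.163,0],"spin":60,"grip":1},{"offset":[-0.277,-0.173,0],"spin":66.3,"grip":1},{"offset":[-0.277,-0.173,0],"spin":66.3,"grip":1},{"offset":[-0.277,-0.173,0],"spin":66.3,"grip":1},{"offset":[-0.277,-0.173,0],"spin":66.3,"grip":1}]'
cat > w.py <<'E'
import sys
from fit import *
from bench import ctrl,cams,landmark_of
def wshot(name):
    o=ctrl.get_obs();p=cams.camera("wrist");cv2.imwrite(f"pics/{name}.png",p["color"][:,:,::-1])
    wristview(p,o["eef_pos"],o["eef_rot"]);print("t",round(o["time_s"],2),o["eef_pos"].round(4),o["eef_rot"].round(4),"op",round(o["opening"],3),"F",o["wrist_force"].round(1));return p
E
python3 - <<'E'
from w import *
p=wshot("w1")
print(fit(p,[("l",0),("m",.048)],[(.412,.26),(.4146,.257)],110))
E
```

```text
time_s: 3.3
eef_pos: [0.4145, 0.2578, 0.4047]
eef_rot: [-0.0, 0.706, 0.708, -0.0]
wrist_force: [0.0, 1.0, -0.5]
opening: 1.002
t 3.3 [0.4145 0.2578 0.4047] [-1.000e-04  7.060e-01  7.082e-01 -0.000e+00] op 1.002 F [ 0.   1.  -0.5]
(array([[0.41287349, 0.25590998],
       [0.41550225, 0.25547966]]), np.float64(759.375), 3021)
```

View pics/w1.png

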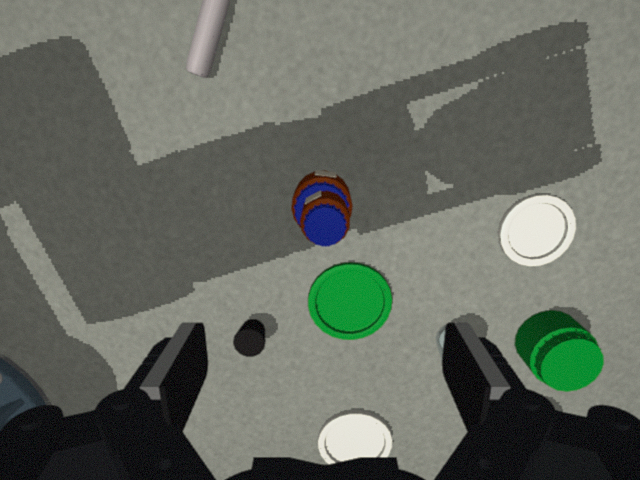

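The wrist view shows M on L at (323,205). The white and green stands are where I expected them. The fit gives M at (0.4155,0.2555), within 2 mm of the other cameras. Checking the M cap centre directly.

Run:
```python
from w import *
p=wshot("w2")
print("landmark M",[(plane(p,d["uv"],.068).round(4).tolist(),round(d["confidence"],2)) for d in landmark_of(p,"jar_m_mid")])
g=p["color"]; m=(classes(g)==2).astype(np.uint8)
n,l,s,c=cv2.connectedComponentsWithStats(m)
for i in range(1,n):
    if s[i,4]>300:
        print(s[i]);
        if abs(c[i][1]-225)<15:
            e=cv2.fitEllipse(max(cv2.findContours((l==i).astype(np.uint8),cv2.RETR_EXTERNAL,cv2.CHAIN_APPROX_NONE)[0],key=len));print(e,plane(p,e[0],.088),plane(p,c[i],.088))
for u in ((538,230),(355,441),(350,301)): print(u,plane(p,u,.008))
```

```text
t 3.35 [0.4145 0.2578 0.4047] [-1.000e-04  7.060e-01  7.082e-01  0.000e+00] op 1.0 F [-0.2  1.2 -0.4]
landmark M [([[0.4111, 0.2564]], 0.95), ([[0.577, 0.2479]], 0.64)]
[294 182  55  42 547]
[ 304  204   42   42 1367]
((324.5045471191406, 224.65513610839844), (40.58007049560547, 41.13077163696289), 75.7577896118164) [[0.41541376 0.2571444 ]] [[0.41541445 0.25714033]]
(538, 230) [[0.61300555 0.22905537]]
(355, 441) [[ 0.45037141 -0.01794529]]
(350, 301) [[0.44077668 0.15556272]]
```

```bash
python3 -m handwheel '[{"offset":[0,0.001,0.04],"spin":0,"grip":1},{"offset":[0,0.001,0.09],"spin":0,"grip":1},{"offset":[0,0.001,0.13],"spin":0,"grip":1},{"offset":[0,0.001,0.155],"spin":0,"grip":1},{"offset":[0,0.001,0.168],"spin":0,"grip":1},{"offset":[0,0.001,0.174],"spin":0,"grip":1},{"offset":[0,0.001,0.174],"spin":0,"grip":1},{"offset":[0,0.001,0.174],"spin":0,"grip":0.7},{"offset":[0,0.001,0.174],"spin":0,"grip":0.55},{"offset":[0,0.001,0.174],"spin":0,"grip":0.5}]'
python3 - <<'E'
from w import *
p=wshot("w3")
E
```

```text
time_s: 4.7
eef_pos: [0.4162, 0.2572, 0.2312]
eef_rot: [0.0, 0.707, 0.707, 0.0]
wrist_force: [-0.2, 0.8, -0.5]
opening: 0.5
t 4.7 [0.4162 0.2572 0.2312] [2.000e-04 7.068e-01 7.074e-01 4.000e-04] op 0.5 F [-0.2  0.8 -0.5]
```

View pics/w3.png

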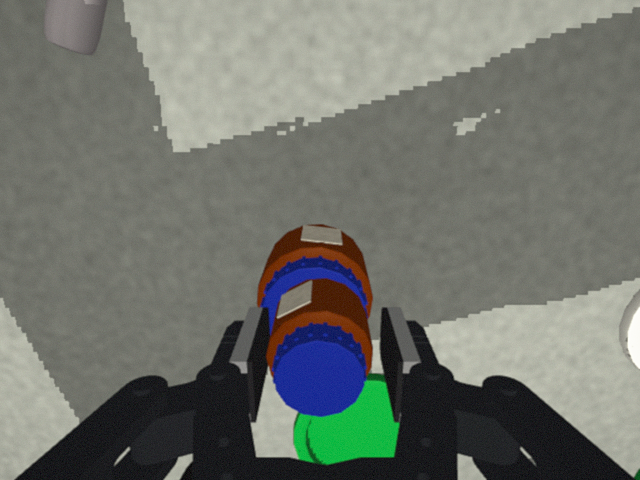

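M stands centred between the pads (jar 268–372, pads about 258–392). I close and lift.

```bash
python3 -m handwheel '[{"offset":[0,0,0],"spin":0,"grip":0.42},{"offset":[0,0,0],"spin":0,"grip":0.3},{"offset":[0,0,0],"spin":0,"grip":0.2},{"offset":[0,0,0],"spin":0,"grip":0.2},{"offset":[0,0,-0.005],"spin":0,"grip":0.2},{"offset":[0,0,-0.02],"spin":0,"grip":0.2},{"offset":[0,0,-0.04],"spin":0,"grip":0.2},{"offset":[0,0,-0.06],"spin":0,"grip":0.2},{"offset":[0,0,-0.075],"spin":0,"grip":0.2},{"offset":[0,0,-0.08],"spin":0,"grip":0.2},{"offset":[0,0,-0.08],"spin":0,"grip":0.2}]'
python3 - <<'E'
from w import *
p=wshot("w4")
p=cams.camera("scene");cv2.imwrite("pics/s4.png",p["color"][:,:,::-1])
E
```

```text
time_s: 6.12
eef_pos: [0.416, 0.2571, 0.3109]
eef_rot: [0.0, 0.707, 0.707, 0.0]
wrist_force: [-0.5, 0.6, -0.7]
opening: 0.419
t 6.12 [0.416  0.2571 0.3109] [1.000e-04 7.068e-01 7.074e-01 2.000e-04] op 0.419 F [-0.5  0.6 -0.7]
```

View pics/w4.png

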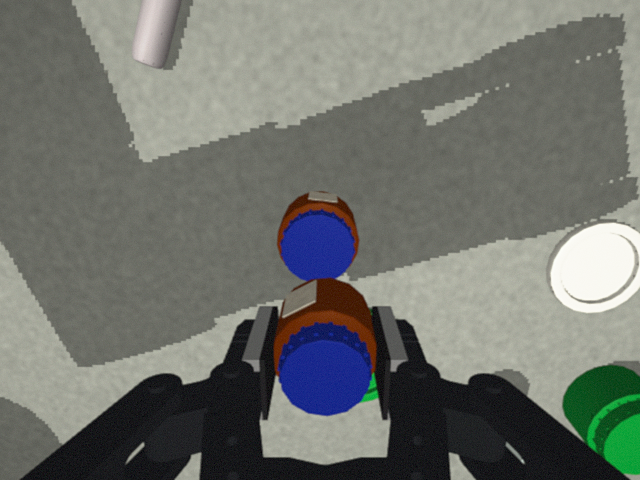

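View pics/s4.png

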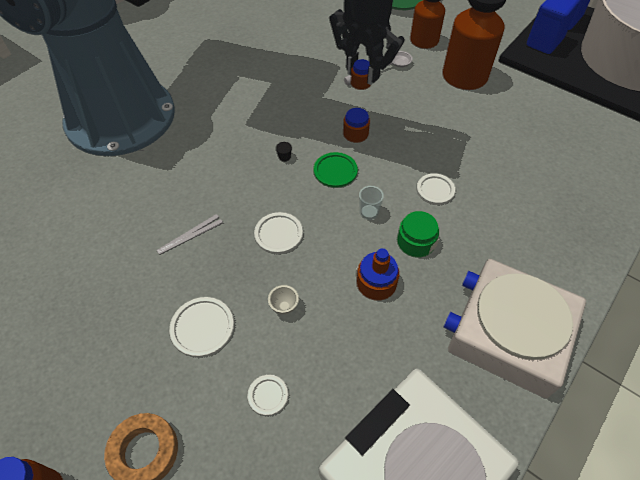

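M is held and L stays put. Now I carry M over its stand and down to about 2 mm above the floor.

```bash
python3 -m handwheel '[{"offset":[-0.002,0.012,0],"spin":0,"grip":0.2},{"offset":[-0.006,0.042,0],"spin":0,"grip":0.2},{"offset":[-0.013,0.085,0],"spin":0,"grip":0.2},{"offset":[-0.019,0.128,0],"spin":0,"grip":0.2},{"offset":[-0.025,0.168,0],"spin":0,"grip":0.2},{"offset":[-0.029,0.19,0],"spin":0,"grip":0.2},{"offset":[-0.029,0.196,0],"spin":0,"grip":0.2},{"offset":[-0.029,0.196,0],"spin":0,"grip":0.2},{"offset":[-0.029,0.196,0.015],"spin":0,"grip":0.2},{"offset":[-0.029,0.196,0.04],"spin":0,"grip":0.2},{"offset":[-0.029,0.196,0.065],"spin":0,"grip":0.2},{"offset":[-0.029,0.196,0.085],"spin":0,"grip":0.2},{"offset":[-0.029,0.196,0.097],"spin":0,"grip":0.2},{"offset":[-0.029,0.196,0.1],"spin":0,"grip":0.2},{"offset":[-0.029,0.196,0.1],"spin":0,"grip":0.2}]'
python3 - <<'E'
from w import *
p=wshot("w5")
for n in("scene","side"):
    p=cams.camera(n);c=proj(p,[[.612,.228,.03]])[0].astype(int)
    cv2.imwrite(f"pics/{n}5.png",cv2.resize(p["color"][max(c[1]-60,0):c[1]+60,c[0]-80:c[0]+80,::-1],(640,480)))
E
```

```text
time_s: 8.1
eef_pos: [0.6123, 0.2284, 0.2112]
eef_rot: [0.0, 0.707, 0.707, 0.0]
wrist_force: [-0.2, -0.5, -0.4]
opening: 0.42
t 8.1 [0.6123 0.2284 0.2112] [2.000e-04 7.068e-01 7.074e-01 3.000e-04] op 0.42 F [-0.2 -0.5 -0.4]
```

View pics/w5.png

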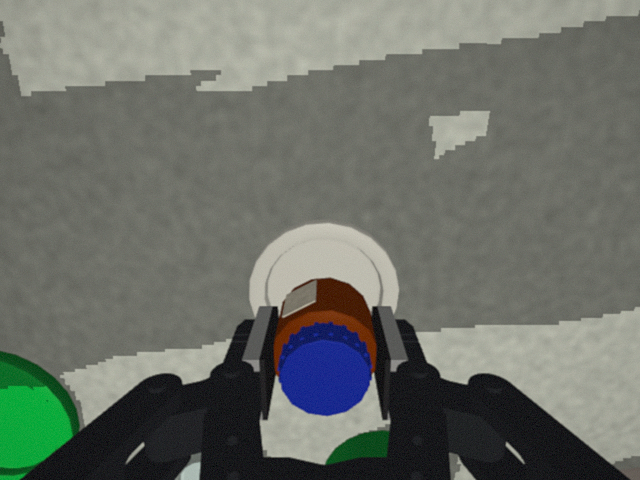

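View pics/side5.png

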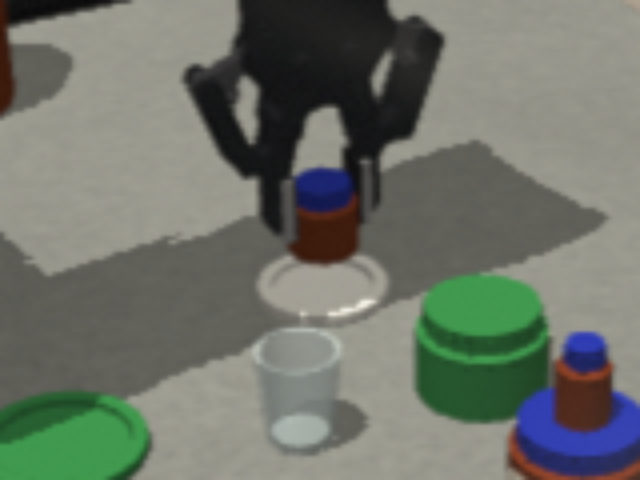

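View pics/scene5.png

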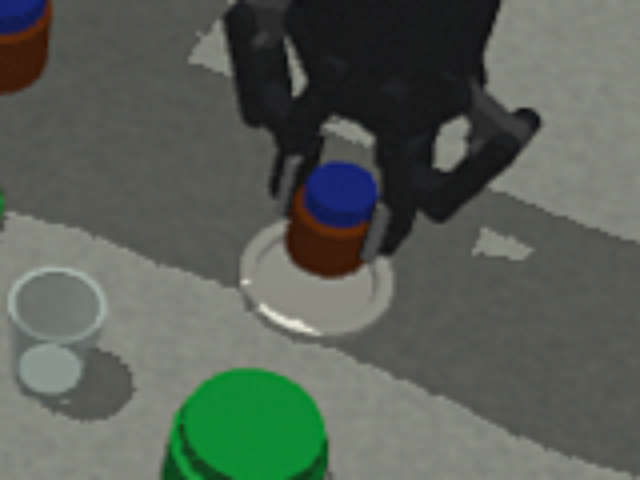

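M hangs upright over its stand in all three views. I lower it slowly while watching the force.

```bash
python3 -m handwheel '[{"offset":[0,0,0.008],"spin":0,"grip":0.2},{"offset":[0,0,0.016],"spin":0,"grip":0.2},{"offset":[0,0,0.021],"spin":0,"grip":0.2},{"offset":[0,0,0.0235],"spin":0,"grip":0.2},{"offset":[0,0,0.0235],"spin":0,"grip":0.2}]'; python3 -m handwheel '[{"offset":[0,0,0.001],"spin":0,"grip":0.2},{"offset":[0,0,0.001],"spin":0,"grip":0.2}]'
```

```text
time_s: 8.88
eef_pos: [0.612, 0.2283, 0.187]
eef_rot: [-0.0, 0.707, 0.707, -0.0]
wrist_force: [-0.3, 0.1, -1.2]
opening: 0.419
time_s: 9.12
eef_pos: [0.6122, 0.2283, 0.1864]
eef_rot: [0.0, 0.707, 0.707, 0.0]
wrist_force: [0.4, 0.3, -0.9]
opening: 0.414
```

```bash
python3 -m handwheel '[{"offset":[0,0,0.0005],"spin":0,"grip":0.2},{"offset":[0,0,0.0005],"spin":0,"grip":0.2}]'; python3 -m handwheel '[{"offset":[0,0,0.0005],"spin":0,"grip":0.2},{"offset":[0,0,0.0005],"spin":0,"grip":0.2}]'
```

```text
time_s: 9.38
eef_pos: [0.6122, 0.2283, 0.1864]
eef_rot: [0.0, 0.707, 0.707, 0.0]
wrist_force: [-1.8, -0.2, 5.6]
opening: 0.42
time_s: 9.62
eef_pos: [0.6122, 0.2283, 0.1864]
eef_rot: [0.0, 0.707, 0.707, 0.0]
wrist_force: [-3.9, -1.0, 8.5]
opening: 0.414
```

Contact at exactly the predicted height. I release, rise, and go above S.

```bash
python3 -m handwheel '[{"offset":[0,0,-0.0008],"spin":0,"grip":0.45},{"offset":[0,0,-0.0008],"spin":0,"grip":0.55},{"offset":[0,0,-0.0008],"spin":0,"grip":0.6},{"offset":[0,0,-0.0008],"spin":0,"grip":0.6},{"offset":[0,0,-0.015],"spin":0,"grip":0.6},{"offset":[0,0,-0.04],"spin":0,"grip":0.6},{"offset":[0,0,-0.08],"spin":0,"grip":0.7},{"offset":[0,0,-0.12],"spin":0,"grip":0.8},{"offset":[-0.03,0.003,-0.14],"spin":0,"grip":0.8},{"offset":[-0.08,0.01,-0.14],"spin":0,"grip":0.8},{"offset":[-0.13,0.015,-0.14],"spin":0,"grip":0.8},{"offset":[-0.18,0.02,-0.14],"spin":0,"grip":0.8},{"offset":[-0.215,0.0245,-0.14],"spin":0,"grip":0.8},{"offset":[-0.224,0.0245,-0.14],"spin":0,"grip":0.8},{"offset":[-0.224,0.0245,-0.14],"spin":0,"grip":0.8},{"offset":[-0.224,0.0245,-0.14],"spin":0,"grip":0.8}]'
python3 - <<'E'
from w import *
p=wshot("w6")
print(fit(p,[("xl",0),("s",.048)],[(.6365,.005),(.637,.004)],140))
m=(classes(p["color"])==2).astype(np.uint8)
c=proj(p,[[.637,.004,.088]])[0];print(c)
cs=[k for k in cv2.findContours(m,cv2.RETR_CCOMP,cv2.CHAIN_APPROX_NONE)[0] if len(k)>40]
for k in cs:
    e=cv2.fitEllipse(k);print(e,plane(p,e[0],.088),plane(p,e[0],.048))
for n in("scene",):
    p=cams.camera(n);c=proj(p,[[.612,.228,.03]])[0].astype(int)
    cv2.imwrite(f"pics/{n}6.png",cv2.resize(p["color"][max(c[1]-60,0):c[1]+90,c[0]-100:c[0]+100,::-1],(800,600)))
E
```

```text
time_s: 11.62
eef_pos: [0.6366, 0.0056, 0.3254]
eef_rot: [-0.0, 0.706, 0.708, 0.0]
wrist_force: [1.2, -0.2, 0.1]
opening: 0.799
t 11.62 [0.6366 0.0056 0.3254] [-1.000e-04  7.064e-01  7.079e-01  2.000e-04] op 0.799 F [ 1.2 -0.2  0.1]
(array([[0.63709553, 0.00206011],
       [0.63791005, 0.00307718]]), np.float64(1286.0), 7690)
[323.53481667 268.09496112]
((522.81298828125, 240.18124389648438), (40.691131591796875, 44.62333297729492), 92.97937774658203) [[0.7420412  0.02013098]] [[0.76228289 0.00674622]]
((323.8155822753906, 242.54022216796875), (87.8101577758789, 90.10575866699219), 88.92217254638672) [[0.63712428 0.01857073]] [[0.63709352 0.0048845 ]]
((325.1174011230469, 253.9197998046875), (42.89973449707031, 58.60184860229492), 179.72442626953125) [[0.63783028 0.01216027]] [[ 0.63793594 -0.00276462]]
((521.8493041992188, 117.57525634765625), (44.80643081665039, 51.71815490722656), 59.126014709472656) [[0.73189281 0.08207686]] [[0.75017359 0.08066153]]
```

View pics/w6.png

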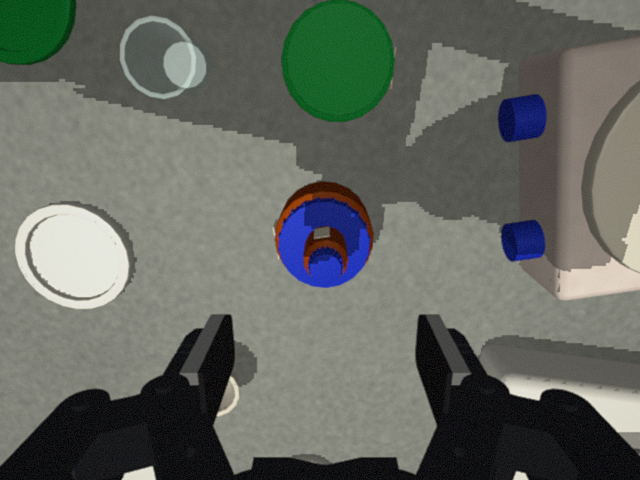

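View pics/scene6.png

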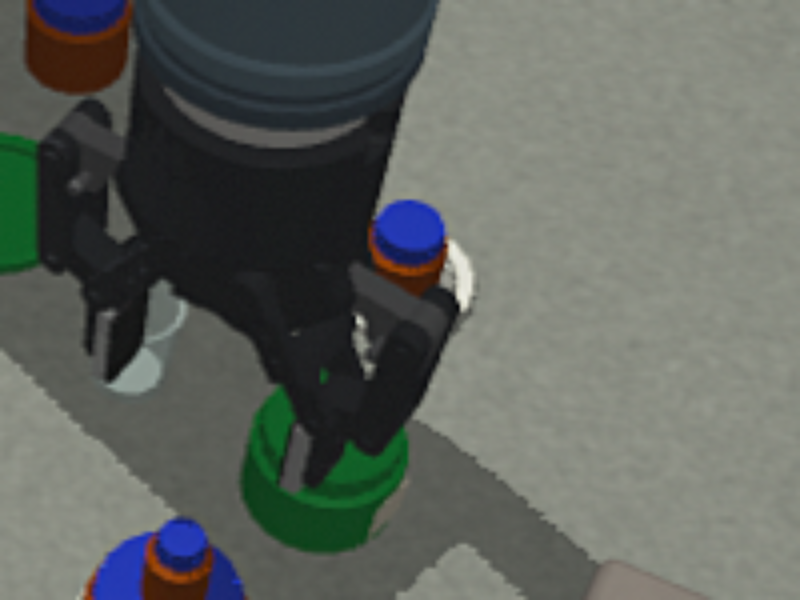

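The wrist view shows S on XL at (325,262) under the gripper at about (0.6375,0.0035), and M stands upright in its stand. I descend on S with the jaws at 0.5.

```bash
python3 -m handwheel '[{"offset":[-0.002,0.001,0.01],"spin":0,"grip":0.6},{"offset":[-0.002,0.001,0.035],"spin":0,"grip":0.5},{"offset":[-0.002,0.001,0.06],"spin":0,"grip":0.5},{"offset":[-0.002,0.001,0.08],"spin":0,"grip":0.5},{"offset":[-0.002,0.001,0.09],"spin":0,"grip":0.5},{"offset":[-0.002,0.001,0.0945],"spin":0,"grip":0.5},{"offset":[-0.002,0.001,0.0945],"spin":0,"grip":0.45},{"offset":[-0.002,0.001,0.0945],"spin":0,"grip":0.4}]'
python3 - <<'E'
from w import *
p=wshot("w7")
E
```

```text
time_s: 12.72
eef_pos: [0.6382, 0.0022, 0.2316]
eef_rot: [0.001, 0.707, 0.707, 0.0]
wrist_force: [0.1, 0.7, 0.1]
opening: 0.404
t 12.72 [0.6382 0.0022 0.2316] [6.000e-04 7.068e-01 7.074e-01 5.000e-04] op 0.404 F [0.1 0.7 0.1]
```

View pics/w7.png

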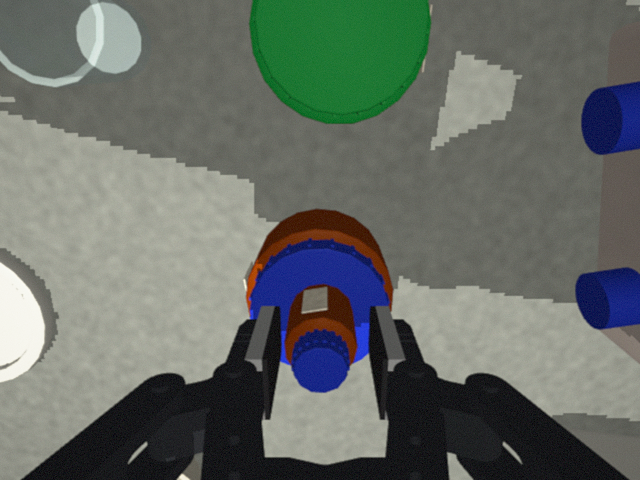

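S sits about 2 mm further +y than the pad line, with its cap at (320,362) where a centred one would be near row 370. I correct and grip.

```bash
python3 -m handwheel '[{"offset":[0.002,-0.001,0],"spin":0,"grip":0.4},{"offset":[0.002,-0.001,0],"spin":0,"grip":0.35},{"offset":[0.002,-0.001,0],"spin":0,"grip":0.28},{"offset":[0.002,-0.001,0],"spin":0,"grip":0.2},{"offset":[0.002,-0.001,0],"spin":0,"grip":0.1},{"offset":[0.002,-0.001,0],"spin":0,"grip":0.1},{"offset":[0.002,-0.001,-0.005],"spin":0,"grip":0.1},{"offset":[0.002,-0.001,-0.02],"spin":0,"grip":0.1},{"offset":[0.002,-0.001,-0.04],"spin":0,"grip":0.1},{"offset":[0.002,-0.001,-0.06],"spin":0,"grip":0.1},{"offset":[0.002,-0.001,-0.075],"spin":0,"grip":0.1},{"offset":[0.002,-0.001,-0.08],"spin":0,"grip":0.1},{"offset":[0.002,-0.001,-0.08],"spin":0,"grip":0.1}]'
python3 - <<'E'
from w import *
p=wshot("w8")
e=[k for k in cv2.findContours((classes(p["color"])==2).astype(np.uint8),cv2.RETR_EXTERNAL,cv2.CHAIN_APPROX_NONE)[0] if len(k)>60]
for k in e:
    k=cv2.fitEllipse(k);print(k,plane(p,k[0],.048))
E
```

```text
time_s: 14.4
eef_pos: [0.6367, 0.0043, 0.311]
eef_rot: [0.0, 0.707, 0.707, 0.0]
wrist_force: [0.1, 0.6, -0.6]
opening: 0.277
t 14.4 [0.6367 0.0043 0.311 ] [2.000e-04 7.068e-01 7.074e-01 1.000e-04] op 0.277 F [ 0.1  0.6 -0.6]
((324.56671142578125, 366.9882507324219), (57.165916442871094, 61.942108154296875), 179.09226989746094) [[ 0.63788021 -0.07858346]]
((532.8527221679688, 244.77908325195312), (42.572540283203125, 48.02731704711914), 91.93849182128906) [[0.76164064 0.00706807]]
((323.1458435058594, 247.26129150390625), (91.17556762695312, 95.59098815917969), 89.17457580566406) [[0.63693717 0.00538743]]
((532.658203125, 115.50089263916016), (47.651649475097656, 56.008270263671875), 61.746212005615234) [[0.7495353  0.08064013]]
```

View pics/w8.png

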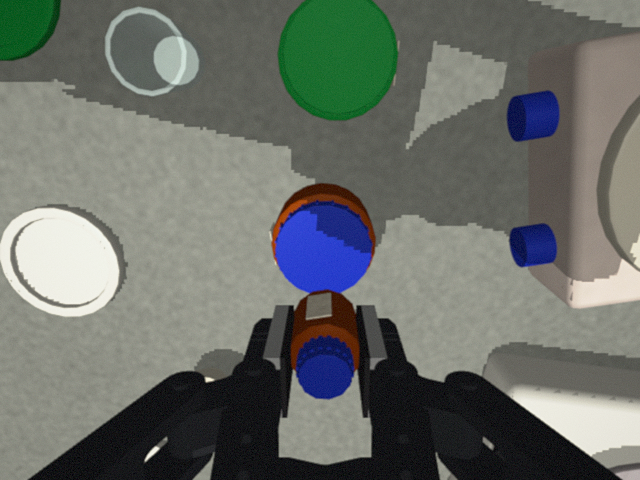

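S is held (opening 0.277) and XL stays put at (0.637,0.005). I carry S to its stand.

```bash
python3 -m handwheel '[{"offset":[-0.012,-0.001,0],"spin":0,"grip":0.1},{"offset":[-0.045,-0.003,0],"spin":0,"grip":0.1},{"offset":[-0.09,-0.006,0],"spin":0,"grip":0.1},{"offset":[-0.135,-0.009,0],"spin":0,"grip":0.1},{"offset":[-0.18,-0.013,0],"spin":0,"grip":0.1},{"offset":[-0.22,-0.016,0],"spin":0,"grip":0.1},{"offset":[-0.242,-0.0175,0],"spin":0,"grip":0.1},{"offset":[-0.248,-0.0175,0],"spin":0,"grip":0.1},{"offset":[-0.248,-0.0175,0.01],"spin":0,"grip":0.1},{"offset":[-0.248,-0.0175,0.035],"spin":0,"grip":0.1},{"offset":[-0.248,-0.0175,0.06],"spin":0,"grip":0.1},{"offset":[-0.248,-0.0175,0.08],"spin":0,"grip":0.1},{"offset":[-0.248,-0.0175,0.095],"spin":0,"grip":0.1},{"offset":[-0.248,-0.0175,0.1],"spin":0,"grip":0.1},{"offset":[-0.248,-0.0175,0.1],"spin":0,"grip":0.1}]'
python3 - <<'E'
from w import *
p=wshot("w9")
for n in("scene","side"):
    p=cams.camera(n);c=proj(p,[[.619,-.243,.03]])[0].astype(int)
    cv2.imwrite(f"pics/{n}9.png",cv2.resize(p["color"][max(c[1]-60,0):c[1]+60,c[0]-80:c[0]+80,::-1],(640,480)))
E
```

```text
time_s: 16.32
eef_pos: [0.6196, -0.2437, 0.2107]
eef_rot: [0.0, 0.707, 0.707, -0.0]
wrist_force: [0.4, 0.3, -0.9]
opening: 0.275
t 16.32 [ 0.6196 -0.2437  0.2107] [ 0.      0.7068  0.7075 -0.    ] op 0.275 F [ 0.4  0.3 -0.9]
```

View pics/w9.png

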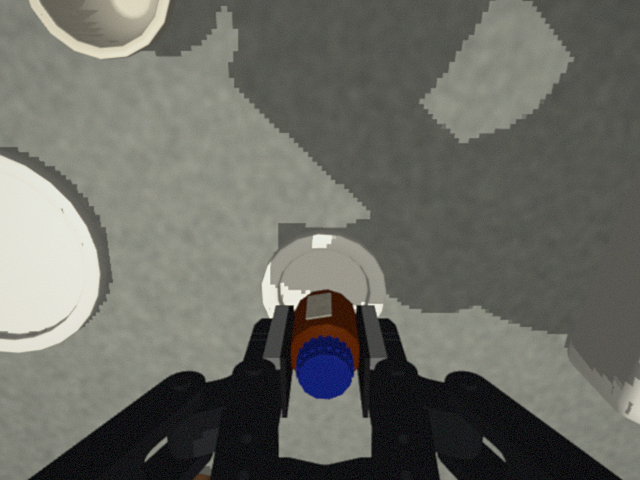

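View pics/side9.png

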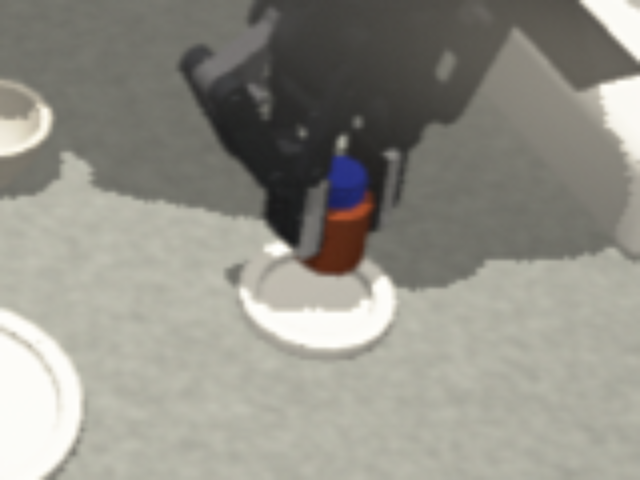

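View pics/scene9.png

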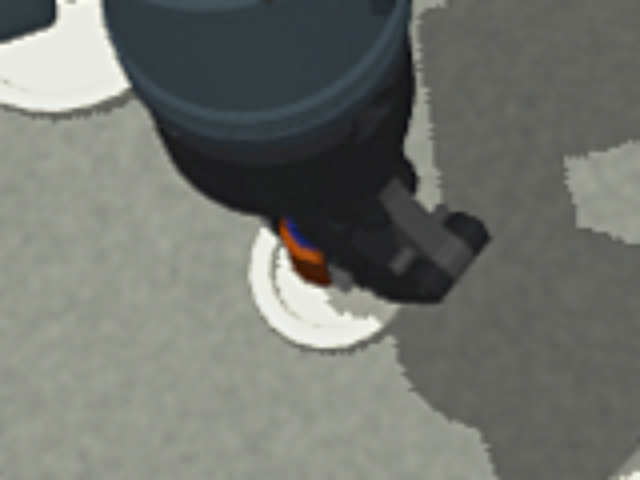

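The side view shows S right of the stand centre, which may be perspective. I check it numerically.

Run:
```python
from h import *
from bench import cams
p=cams.camera("side");c=proj(p,[[.619,-.243,.03]])[0].astype(int)
off=np.array([c[0]-80,c[1]-60])
for P in ([.617,-.2446,.008],[.6194,-.2437,.028],[.6194,-.2437,.068]):
    print(P,(proj(p,[P])[0]-off)*4)
```

```text
[0.617, -0.2446, 0.008] [314.30379197 289.68251182]
[0.6194, -0.2437, 0.028] [324.03141978 246.94199054]
[0.6194, -0.2437, 0.068] [336.32282785 165.42447789]
```

Run:
```python
from w import *
p=wshot("w10")
x=plane(p,[(322,234),(262,290),(386,292),(275,258),(372,257)],.008);print(x.round(4));
r=least_squares(lambda a:np.hypot(*(x-a).T)-.029,[.619,-.244]);print(r.x,r.fun)
# inner recess edge visible arc
x=plane(p,[(322,248),(281,285),(369,285)],.008);r=least_squares(lambda a:np.hypot(*(x-a).T)-.021,[.619,-.244]);print(r.x,r.fun)
print(proj(p,[[.6196,-.2437,.028]]), proj(p,[[.6196,-.2437,.068]]))
```

```text
t 16.52 [ 0.6198 -0.244   0.2117] [8.000e-04 7.069e-01 7.074e-01 2.000e-04] op 0.277 F [ 0.7 -0.3 -0.5]
[[ 0.6199 -0.2158]
 [ 0.5923 -0.2429]
 [ 0.6494 -0.2439]
 [ 0.5988 -0.2271]
 [ 0.6423 -0.2266]]
[ 0.62076568 -0.24544109] [ 0.00062052 -0.00038679 -0.00036196 -0.0004276  -0.0004434 ]
[ 0.62123641 -0.24350327] [ 0.00018541 -0.00060707 -0.0005951 ]
[[321.17292609 312.6749485 ]] [[320.42539314 372.65594709]]
```

The wrist places the stand at (0.621,-0.2445) and S at (0.620,-0.244). The 2 mm difference is well inside the 8 mm margin, so I lower with a 1 mm correction.

```bash
python3 -m handwheel '[{"offset":[-0.001,0,0.008],"spin":0,"grip":0.1},{"offset":[-0.001,0,0.016],"spin":0,"grip":0.1},{"offset":[-0.001,0,0.021],"spin":0,"grip":0.1},{"offset":[-0.001,0,0.0235],"spin":0,"grip":0.1},{"offset":[-0.001,0,0.0235],"spin":0,"grip":0.1}]'; python3 -m handwheel '[{"offset":[0,0,0.001],"spin":0,"grip":0.1},{"offset":[0,0,0.001],"spin":0,"grip":0.1}]';python3 -m handwheel '[{"offset":[0,0,0.0005],"spin":0,"grip":0.1},{"offset":[0,0,0.0005],"spin":0,"grip":0.1}]'
```

```text
time_s: 17.2
eef_pos: [0.6194, -0.2447, 0.1869]
eef_rot: [-0.0, 0.707, 0.707, -0.0]
wrist_force: [-0.2, 0.3, -1.4]
opening: 0.277
time_s: 17.45
eef_pos: [0.6195, -0.2447, 0.1863]
eef_rot: [0.0, 0.707, 0.707, 0.0]
wrist_force: [-1.2, -0.6, -0.3]
opening: 0.278
time_s: 17.7
eef_pos: [0.6195, -0.2447, 0.1862]
eef_rot: [0.0, 0.707, 0.707, 0.0]
wrist_force: [-1.7, 1.8, 4.0]
opening: 0.279
```

Contact at 4 N. I release, rise, and return above XL with the jaws fully open.

```bash
python3 -m handwheel '[{"offset":[0,0,-0.0005],"spin":0,"grip":0.32},{"offset":[0,0,-0.0005],"spin":0,"grip":0.4},{"offset":[0,0,-0.0005],"spin":0,"grip":0.5},{"offset":[0,0,-0.0005],"spin":0,"grip":0.5},{"offset":[0,0,-0.015],"spin":0,"grip":0.5},{"offset":[0,0,-0.04],"spin":0,"grip":0.6},{"offset":[0,0,-0.08],"spin":0,"grip":0.8},{"offset":[0,0,-0.12],"spin":0,"grip":1},{"offset":[0.03,0.002,-0.14],"spin":0,"grip":1},{"offset":[0.08,0.006,-0.14],"spin":0,"grip":1},{"offset":[0.13,0.01,-0.14],"spin":0,"grip":1},{"offset":[0.18,0.014,-0.14],"spin":0,"grip":1},{"offset":[0.23,0.0165,-0.14],"spin":0,"grip":1},{"offset":[0.25,0.0175,-0.14],"spin":0,"grip":1},{"offset":[0.25,0.0175,-0.14],"spin":0,"grip":1},{"offset":[0.25,0.0175,-0.14],"spin":0,"grip":1}]'
python3 - <<'E'
from w import *
p=wshot("w11")
print(fit(p,[("xl",0)],[(.637,.005)],110))
e=[k for k in cv2.findContours((classes(p["color"])==2).astype(np.uint8),cv2.RETR_EXTERNAL,cv2.CHAIN_APPROX_NONE)[0] if len(k)>60]
for k in e:
    k=cv2.fitEllipse(k);print(k,plane(p,k[0],.048))
for n in("side",):
    p=cams.camera(n);cv2.imwrite(f"pics/{n}11.png",p["color"][:,:,::-1])
E
```

```text
time_s: 19.7
eef_pos: [0.6368, 0.0041, 0.3261]
eef_rot: [0.0, 0.707, 0.707, -0.0]
wrist_force: [-0.8, -0.7, -0.1]
opening: 1.0
t 19.7 [0.6368 0.0041 0.3261] [ 4.000e-04  7.071e-01  7.071e-01 -1.000e-04] op 1.0 F [-0.8 -0.7 -0.1]
(array([[0.63709764, 0.00213347]]), np.float64(583.1875), 7807)
((522.3153686523438, 236.6598358154297), (40.64379119873047, 44.69979476928711), 91.13806915283203) [[0.76233717 0.00669037]]
((323.1922302246094, 239.43421936035156), (87.88455200195312, 90.20995330810547), 88.00868225097656) [[0.6370876  0.00484412]]
((521.017822265625, 113.91329956054688), (45.00817108154297, 51.91649627685547), 58.88316345214844) [[0.75020572 0.08050409]]
```

View pics/side11.png

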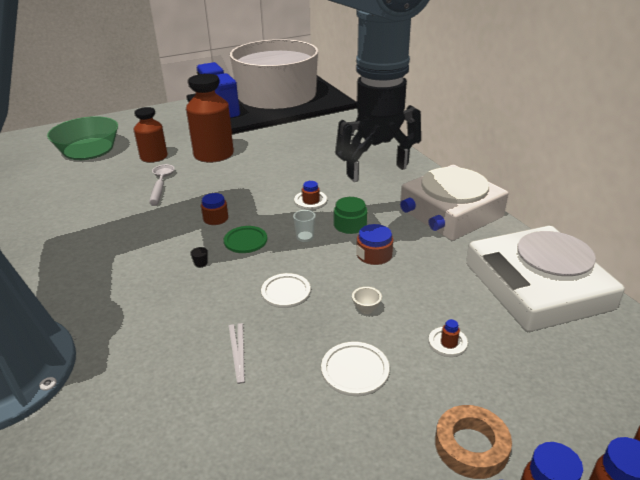

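View pics/w11.png

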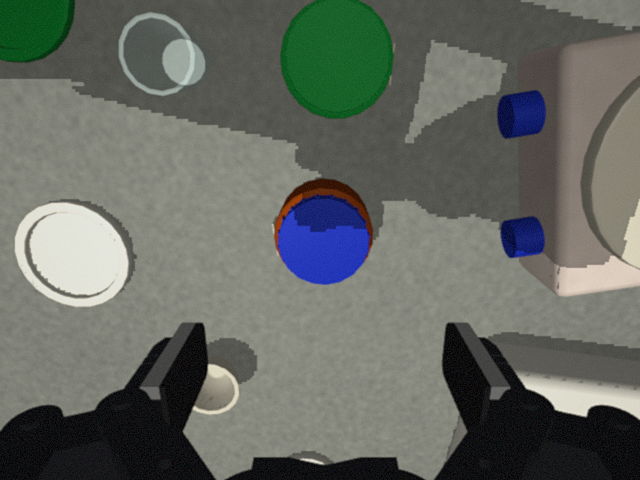

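S and M both stand in their stands (side 450,335 and 311,193). XL is centred under the jaws at (0.637,0.0045), so I descend.

```bash
python3 -m handwheel '[{"offset":[0.0005,0,0.015],"spin":0,"grip":1},{"offset":[0.0005,0,0.05],"spin":0,"grip":1},{"offset":[0.0005,0,0.085],"spin":0,"grip":1},{"offset":[0.0005,0,0.115],"spin":0,"grip":1},{"offset":[0.0005,0,0.135],"spin":0,"grip":1},{"offset":[0.0005,0,0.145],"spin":0,"grip":1},{"offset":[0.0005,0,0.148],"spin":0,"grip":1},{"offset":[0.0005,0,0.148],"spin":0,"grip":1}]'
python3 - <<'E'
from w import *
p=wshot("w12")
for n in("side",):
    p=cams.camera(n);cv2.imwrite(f"pics/{n}12.png",cv2.resize(p["color"][150:300,280:480,::-1],(800,600)))
E
```

```text
time_s: 20.8
eef_pos: [0.6372, 0.0057, 0.1785]
eef_rot: [0.001, 0.707, 0.707, 0.0]
wrist_force: [0.7, -0.1, 0.1]
opening: 0.997
t 20.8 [0.6372 0.0057 0.1785] [6.000e-04 7.068e-01 7.074e-01 4.000e-04] op 0.997 F [ 0.7 -0.1  0.1]
```

View pics/side12.png

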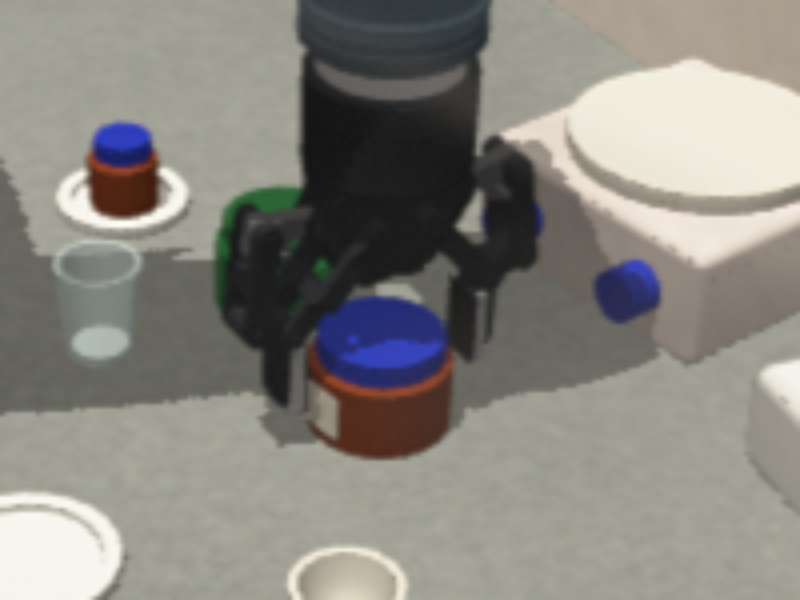

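View pics/w12.png

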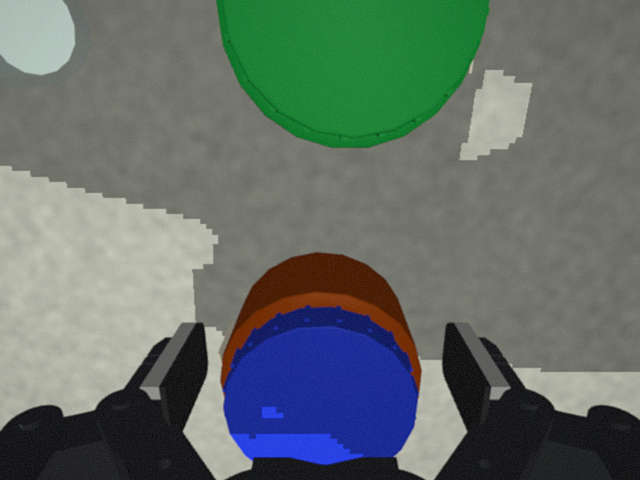

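XL sits symmetrically between the pads (jar 222–420, pads 205–445). I go 3 mm lower, close, and lift a little.

```bash
python3 -m handwheel '[{"offset":[0,0,0.003],"spin":0,"grip":0.9},{"offset":[0,0,0.003],"spin":0,"grip":0.8},{"offset":[0,0,0.003],"spin":0,"grip":0.7},{"offset":[0,0,0.003],"spin":0,"grip":0.55},{"offset":[0,0,0.003],"spin":0,"grip":0.55},{"offset":[0,0,-0.002],"spin":0,"grip":0.55},{"offset":[0,0,-0.012],"spin":0,"grip":0.55},{"offset":[0,0,-0.027],"spin":0,"grip":0.55},{"offset":[0,0,-0.027],"spin":0,"grip":0.55}]'
python3 - <<'E'
from w import *
p=wshot("w13")
for n in("side",):
    p=cams.camera(n);cv2.imwrite(f"pics/{n}13.png",cv2.resize(p["color"][150:300,280:480,::-1],(800,600)))
E
```

```text
time_s: 22.02
eef_pos: [0.6376, 0.0057, 0.2069]
eef_rot: [0.002, 0.707, 0.707, 0.001]
wrist_force: [0.1, -0.0, -1.7]
opening: 0.753
t 22.02 [0.6376 0.0057 0.2069] [0.0015 0.7068 0.7074 0.0011] op 0.753 F [ 0.1 -0.  -1.7]
```

View pics/side13.png

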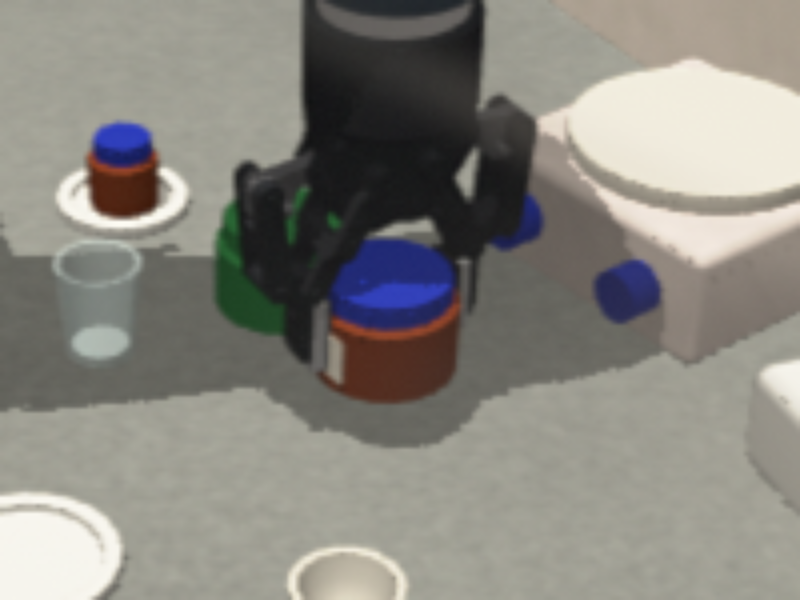

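View pics/w13.png

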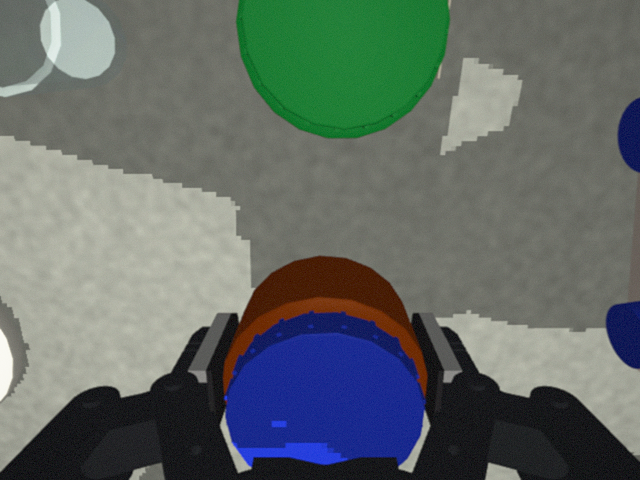

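XL is held level (opening 0.753). I lift, carry it above the XL stand, and stop 25 mm above the floor.

```bash
python3 -m handwheel '[{"offset":[0,0,-0.015],"spin":0,"grip":0.55},{"offset":[0,0,-0.04],"spin":0,"grip":0.55},{"offset":[0,0,-0.07],"spin":0,"grip":0.55},{"offset":[-0.01,-0.007,-0.085],"spin":0,"grip":0.55},{"offset":[-0.035,-0.025,-0.09],"spin":0,"grip":0.55},{"offset":[-0.07,-0.05,-0.09],"spin":0,"grip":0.55},{"offset":[-0.105,-0.075,-0.09],"spin":0,"grip":0.55},{"offset":[-0.14,-0.1,-0.09],"spin":0,"grip":0.55},{"offset":[-0.175,-0.125,-0.09],"spin":0,"grip":0.55},{"offset":[-0.205,-0.148,-0.09],"spin":0,"grip":0.55},{"offset":[-0.225,-0.162,-0.09],"spin":0,"grip":0.55},{"offset":[-0.2315,-0.167,-0.085],"spin":0,"grip":0.55},{"offset":[-0.2315,-0.167,-0.07],"spin":0,"grip":0.55},{"offset":[-0.2315,-0.167,-0.045],"spin":0,"grip":0.55},{"offset":[-0.2315,-0.167,-0.02],"spin":0,"grip":0.55},{"offset":[-0.2315,-0.167,-0.003],"spin":0,"grip":0.55},{"offset":[-0.2315,-0.167,0.004],"spin":0,"grip":0.55},{"offset":[-0.2315,-0.167,0.004],"spin":0,"grip":0.55}]'
python3 - <<'E'
from w import *
p=wshot("w14")
for n in("scene","side"):
    p=cams.camera(n);c=proj(p,[[.47,-.2265,.03]])[0].astype(int)
    cv2.imwrite(f"pics/{n}14.png",cv2.resize(p["color"][max(c[1]-75,0):c[1]+75,c[0]-100:c[0]+100,::-1],(640,480)))
E
```

```text
time_s: 24.38
eef_pos: [0.47, -0.2255, 0.2003]
eef_rot: [-0.0, 0.707, 0.708, -0.0]
wrist_force: [0.3, -0.2, -1.5]
opening: 0.748
t 24.38 [ 0.47   -0.2255  0.2003] [-4.000e-04  7.067e-01  7.075e-01 -0.000e+00] op 0.748 F [ 0.3 -0.2 -1.5]
```

View pics/side14.png

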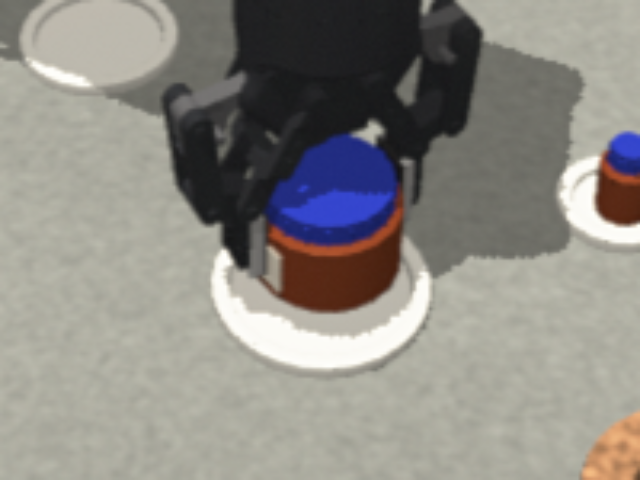

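View pics/w14.png

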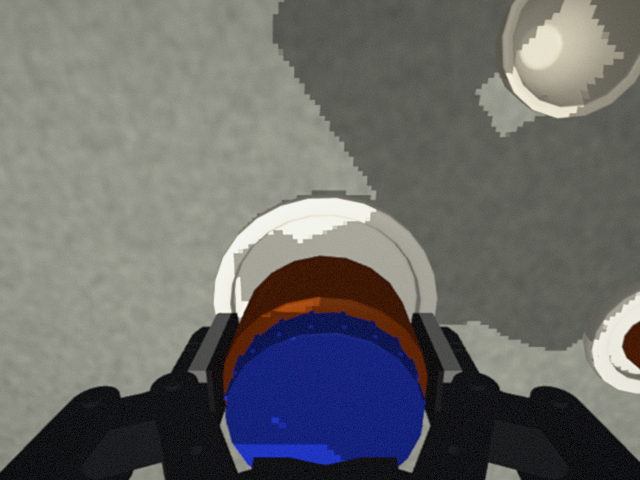

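View pics/scene14.png

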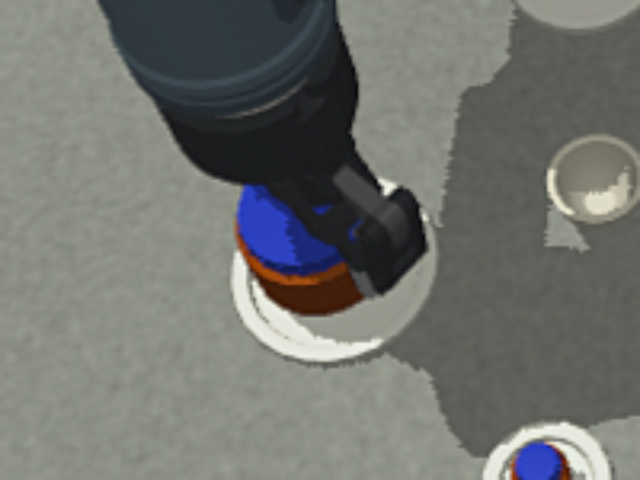

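The wrist view shows the ring (214–437) and jar (224–427) concentric in x. I check y from the ring's far edge (325,198) and the jar's bottom edge.

Run:
```python
from w import *
p=wshot("w15")
x=plane(p,[(325,198),(215,285),(437,285),(258,221),(393,219)],.008)
r=least_squares(lambda a:np.hypot(*(x-a).T)-.049,[.47,-.226]);print("stand",r.x,r.fun)
b=plane(p,[(325,256)],.0246);print("jar bottom far edge y",b,"-> centre y",b[0,1]-.033)
```

```text
t 24.52 [ 0.4704 -0.2261  0.2016] [9.000e-04 7.068e-01 7.074e-01 1.000e-04] op 0.751 F [-0.2  0.8 -2.4]
stand [ 0.47233784 -0.22889217] [ 3.61067333e-04  2.15180119e-04  5.09005491e-05 -3.97374605e-04
 -1.15512302e-04]
jar bottom far edge y [[ 0.47171807 -0.19811089]] -> centre y -0.23111088594931004
```

Offset is about 2 mm, inside the 8 mm margin. I shift 1 mm and lower by feel.

```bash
python3 -m handwheel '[{"offset":[0.001,0.001,0.008],"spin":0,"grip":0.55},{"offset":[0.001,0.001,0.015],"spin":0,"grip":0.55},{"offset":[0.001,0.001,0.019],"spin":0,"grip":0.55},{"offset":[0.001,0.001,0.0205],"spin":0,"grip":0.55},{"offset":[0.001,0.001,0.0205],"spin":0,"grip":0.55}]'; python3 -m handwheel '[{"offset":[0,0,0.001],"spin":0,"grip":0.55},{"offset":[0,0,0.001],"spin":0,"grip":0.55}]'
```

```text
time_s: 25.2
eef_pos: [0.4709, -0.2248, 0.1801]
eef_rot: [-0.0, 0.707, 0.707, -0.0]
wrist_force: [0.2, -0.1, -1.6]
opening: 0.751
time_s: 25.45
eef_pos: [0.4709, -0.2249, 0.1793]
eef_rot: [0.0, 0.707, 0.707, 0.0]
wrist_force: [0.3, 0.1, -3.2]
opening: 0.748
```

```bash
python3 -m handwheel '[{"offset":[0,0,0.0005],"spin":0,"grip":0.55},{"offset":[0,0,0.0005],"spin":0,"grip":0.55}]';  python3 -m handwheel '[{"offset":[0,0,0.0005],"spin":0,"grip":0.55},{"offset":[0,0,0.0005],"spin":0,"grip":0.55}]'
```

```text
time_s: 25.7
eef_pos: [0.4709, -0.2248, 0.1787]
eef_rot: [0.0, 0.707, 0.707, -0.0]
wrist_force: [1.0, -0.4, -2.4]
opening: 0.753
time_s: 25.95
eef_pos: [0.4709, -0.2249, 0.1783]
eef_rot: [0.0, 0.707, 0.707, -0.0]
wrist_force: [-0.1, -0.0, -1.4]
opening: 0.755
```

```bash
python3 -m handwheel '[{"offset":[0,0,0.0005],"spin":0,"grip":0.55},{"offset":[0,0,0.0005],"spin":0,"grip":0.55}]';  python3 -m handwheel '[{"offset":[0,0,0.0003],"spin":0,"grip":0.55},{"offset":[0,0,0.0003],"spin":0,"grip":0.55}]'
```

```text
time_s: 26.2
eef_pos: [0.471, -0.2249, 0.1783]
eef_rot: [0.0, 0.707, 0.707, -0.0]
wrist_force: [-2.2, 1.3, 4.5]
opening: 0.747
time_s: 26.45
eef_pos: [0.471, -0.2249, 0.1783]
eef_rot: [-0.0, 0.707, 0.707, -0.0]
wrist_force: [-4.6, 2.3, 9.6]
opening: 0.754
```

Contact. I release, rise, and travel to above L.

```bash
python3 -m handwheel '[{"offset":[0,0,-0.0008],"spin":0,"grip":0.8},{"offset":[0,0,-0.0008],"spin":0,"grip":0.9},{"offset":[0,0,-0.0008],"spin":0,"grip":1},{"offset":[0,0,-0.0008],"spin":0,"grip":1},{"offset":[0,0,-0.015],"spin":0,"grip":1},{"offset":[0,0,-0.04],"spin":0,"grip":1},{"offset":[0,0,-0.08],"spin":0,"grip":1},{"offset":[0,0,-0.12],"spin":0,"grip":1},{"offset":[0.03,-0.004,-0.145],"spin":0,"grip":1},{"offset":[0.085,-0.01,-0.145],"spin":0,"grip":1},{"offset":[0.14,-0.017,-0.145],"spin":0,"grip":1},{"offset":[0.195,-0.024,-0.145],"spin":0,"grip":1},{"offset":[0.25,-0.03,-0.145],"spin":0,"grip":1},{"offset":[0.305,-0.037,-0.145],"spin":0,"grip":1},{"offset":[0.36,-0.043,-0.145],"spin":0,"grip":1},{"offset":[0.415,-0.05,-0.145],"spin":0,"grip":1},{"offset":[0.46,-0.056,-0.145],"spin":0,"grip":1},{"offset":[0.483,-0.0585,-0.145],"spin":0,"grip":1},{"offset":[0.483,-0.0585,-0.145],"spin":0,"grip":1},{"offset":[0.483,-0.0585,-0.145],"spin":0,"grip":1}]'
python3 - <<'E'
from w import *
p=wshot("w16")
print(fit(p,[("l",0)],[(.412,.26)],110))
e=[k for k in cv2.findContours((classes(p["color"])==2).astype(np.uint8),cv2.RETR_EXTERNAL,cv2.CHAIN_APPROX_NONE)[0] if len(k)>60]
for k in e:
    k=cv2.fitEllipse(k);print(k,plane(p,k[0],.048))
for n in("side",):
    p=cams.camera(n);cv2.imwrite(f"pics/{n}16.png",p["color"][:,:,::-1])
E
```

```text
time_s: 28.95
eef_pos: [0.412, 0.2577, 0.3228]
eef_rot: [0.0, 0.707, 0.707, 0.0]
wrist_force: [0.2, -0.5, -0.4]
opening: 1.003
t 28.95 [0.412  0.2577 0.3228] [2.000e-04 7.068e-01 7.074e-01 1.000e-04] op 1.003 F [ 0.2 -0.5 -0.4]
(array([[0.41285071, 0.2564359 ]]), np.float64(721.3125), 4849)
((620.0174560546875, 281.3570251464844), (44.499671936035156, 46.421478271484375), 22.408992767333984) [[0.60356246 0.23137759]]
((324.0582275390625, 240.51153564453125), (68.20440673828125, 69.3110122680664), 86.62452697753906) [[0.41281203 0.2589557 ]]
```

View pics/side16.png

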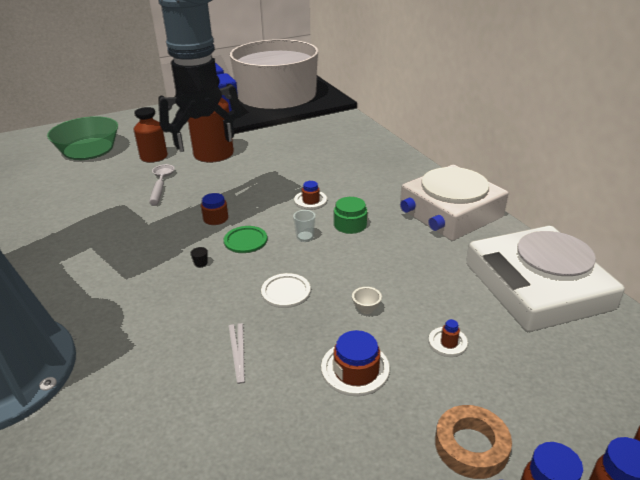

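View pics/w16.png

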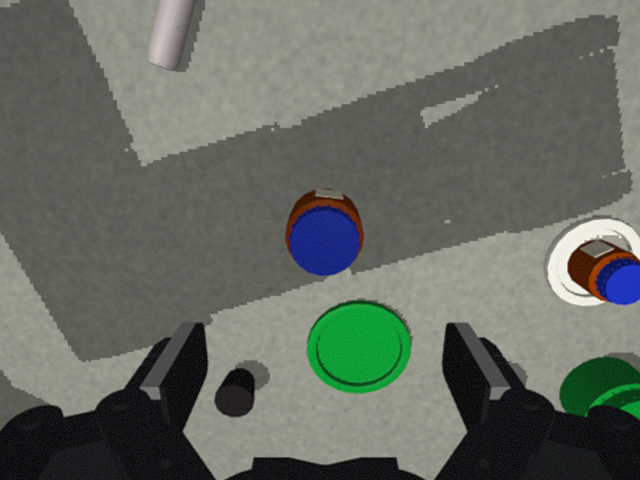

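XL stands in its recess (side 356,360), and S and M are undisturbed. L is at (0.413,0.259). I descend on it with the jaws at 0.9.

```bash
python3 -m handwheel '[{"offset":[0.0015,0.001,0.015],"spin":0,"grip":0.9},{"offset":[0.0015,0.001,0.05],"spin":0,"grip":0.9},{"offset":[0.0015,0.001,0.085],"spin":0,"grip":0.9},{"offset":[0.0015,0.001,0.115],"spin":0,"grip":0.9},{"offset":[0.0015,0.001,0.135],"spin":0,"grip":0.9},{"offset":[0.0015,0.001,0.143],"spin":0,"grip":0.9},{"offset":[0.0015,0.001,0.143],"spin":0,"grip":0.8},{"offset":[0.0015,0.001,0.143],"spin":0,"grip":0.75},{"offset":[0.0015,0.001,0.143],"spin":0,"grip":0.7}]'
python3 - <<'E'
from w import *
p=wshot("w17")
E
```

```text
time_s: 30.18
eef_pos: [0.4134, 0.2598, 0.1803]
eef_rot: [0.0, 0.707, 0.707, 0.001]
wrist_force: [0.7, -0.2, 0.3]
opening: 0.699
t 30.18 [0.4134 0.2598 0.1803] [4.000e-04 7.068e-01 7.074e-01 8.000e-04] op 0.699 F [ 0.7 -0.2  0.3]
```

View pics/w17.png

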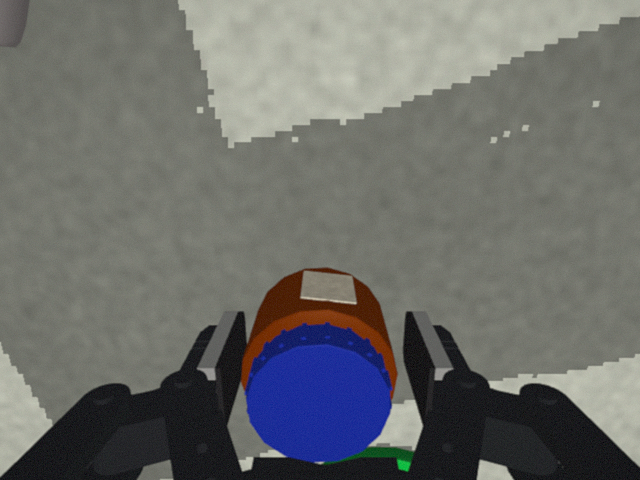

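L (243–397) sits 1.5 mm to the −x side of the pad middle. I correct, close, and lift.

```bash
python3 -m handwheel '[{"offset":[0,-0.0015,0],"spin":0,"grip":0.7},{"offset":[0,-0.0015,0],"spin":0,"grip":0.65},{"offset":[0,-0.0015,0],"spin":0,"grip":0.55},{"offset":[0,-0.0015,0],"spin":0,"grip":0.4},{"offset":[0,-0.0015,0],"spin":0,"grip":0.4},{"offset":[0,-0.0015,0],"spin":0,"grip":0.4},{"offset":[0,-0.0015,-0.005],"spin":0,"grip":0.4},{"offset":[0,-0.0015,-0.015],"spin":0,"grip":0.4},{"offset":[0,-0.0015,-0.03],"spin":0,"grip":0.4},{"offset":[0,-0.0015,-0.03],"spin":0,"grip":0.4}]'
python3 - <<'E'
from w import *
p=wshot("w18")
for n in("side",):
    p=cams.camera(n);cv2.imwrite(f"pics/{n}18.png",cv2.resize(p["color"][120:270,120:320,::-1],(800,600)))
E
```

```text
time_s: 31.48
eef_pos: [0.4123, 0.2599, 0.2112]
eef_rot: [0.001, 0.707, 0.707, 0.002]
wrist_force: [-0.4, 0.2, -1.5]
opening: 0.587
t 31.48 [0.4123 0.2599 0.2112] [0.0008 0.7068 0.7074 0.0016] op 0.587 F [-0.4  0.2 -1.5]
```

View pics/side18.png

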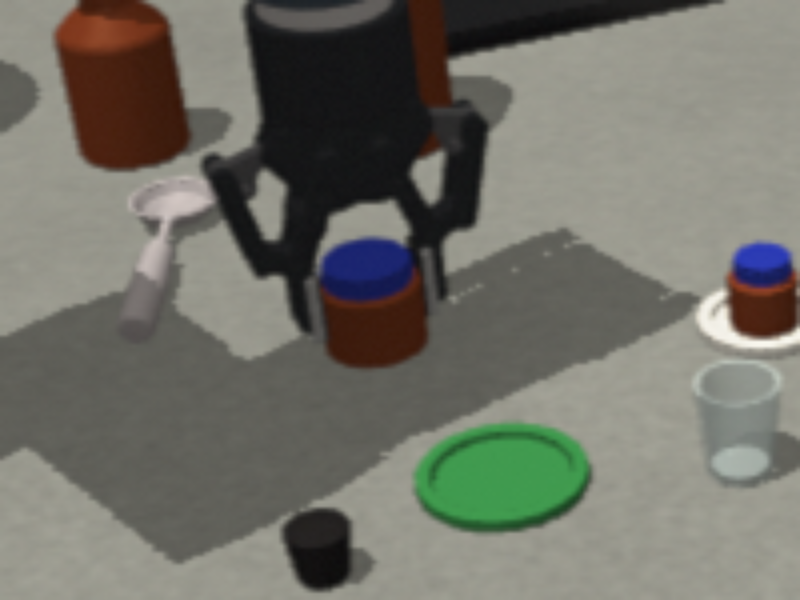

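View pics/w18.png

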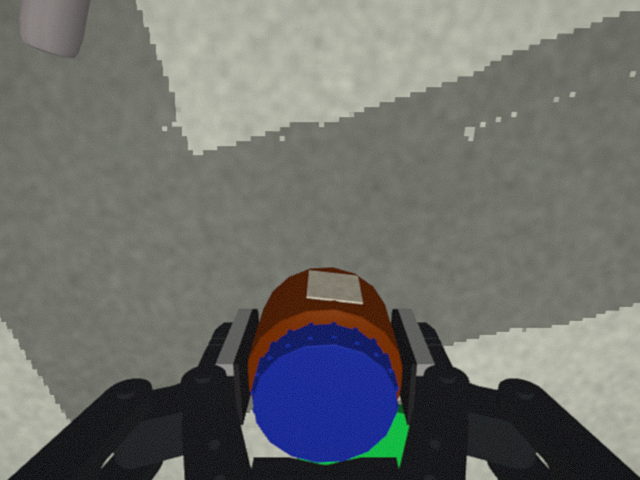

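L is held level (0.587). I carry it to the white L stand at (0.450,-0.0215), again stopping about 25 mm above the floor.

```bash
python3 -m handwheel '[{"offset":[0,0,-0.02],"spin":0,"grip":0.4},{"offset":[0,0,-0.05],"spin":0,"grip":0.4},{"offset":[-0.01,0.001,-0.07],"spin":0,"grip":0.4},{"offset":[-0.04,0.005,-0.075],"spin":0,"grip":0.4},{"offset":[-0.08,0.01,-0.075],"spin":0,"grip":0.4},{"offset":[-0.12,0.016,-0.075],"spin":0,"grip":0.4},{"offset":[-0.16,0.022,-0.075],"spin":0,"grip":0.4},{"offset":[-0.2,0.027,-0.075],"spin":0,"grip":0.4},{"offset":[-0.24,0.032,-0.075],"spin":0,"grip":0.4},{"offset":[-0.27,0.036,-0.075],"spin":0,"grip":0.4},{"offset":[-0.28,0.0375,-0.07],"spin":0,"grip":0.4},{"offset":[-0.2805,0.0375,-0.06],"spin":0,"grip":0.4},{"offset":[-0.2805,0.0375,-0.04],"spin":0,"grip":0.4},{"offset":[-0.2805,0.0375,-0.018],"spin":0,"grip":0.4},{"offset":[-0.2805,0.0375,-0.001],"spin":0,"grip":0.4},{"offset":[-0.2805,0.0375,0.005],"spin":0,"grip":0.4},{"offset":[-0.2805,0.0375,0.005],"spin":0,"grip":0.4}]'
python3 - <<'E'
from w import *
p=wshot("w19")
for n in("scene","side"):
    p=cams.camera(n);c=proj(p,[[.45,-.0215,.03]])[0].astype(int)
    cv2.imwrite(f"pics/{n}19.png",cv2.resize(p["color"][max(c[1]-75,0):c[1]+75,c[0]-100:c[0]+100,::-1],(640,480)))
E
```

```text
time_s: 33.7
eef_pos: [0.4489, -0.0201, 0.2039]
eef_rot: [-0.001, 0.706, 0.708, -0.0]
wrist_force: [-0.8, -0.8, -1.4]
opening: 0.59
t 33.7 [ 0.4489 -0.0201  0.2039] [-7.000e-04  7.065e-01  7.078e-01 -3.000e-04] op 0.59 F [-0.8 -0.8 -1.4]
```

View pics/side19.png

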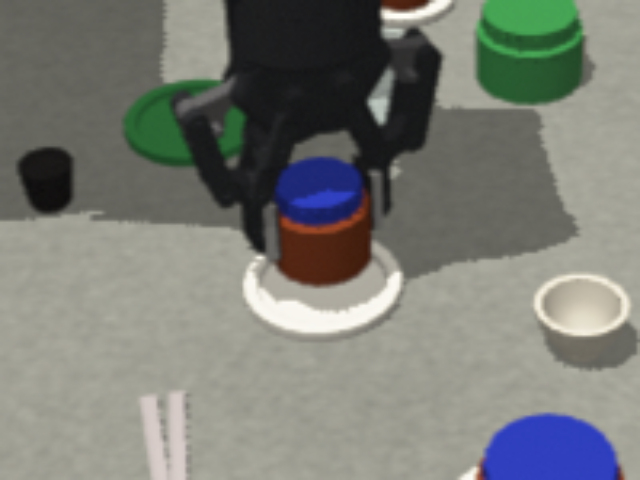

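View pics/w19.png

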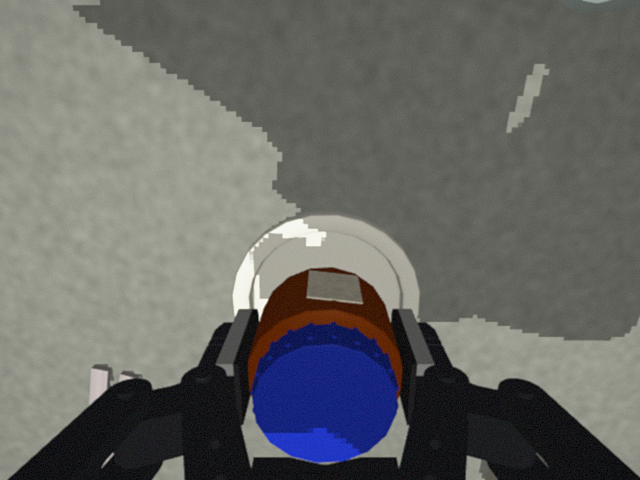

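Run:
```python
from w import *
p=wshot("w20")
x=plane(p,[(326,215),(233,290),(419,290),(270,232),(382,232)],.008)
r=least_squares(lambda a:np.hypot(*(x-a).T)-.042,[.45,-.02]);print("stand",r.x,r.fun)
b=plane(p,[(325,267)],.024);print("jar centre",b[0]-[0,.026])
```

```text
t 33.85 [ 0.4496 -0.0207  0.205 ] [5.000e-04 7.067e-01 7.075e-01 3.000e-04] op 0.589 F [ 0.4  0.1 -0.9]
stand [ 0.45138013 -0.02406194] [ 1.11657512e-04 -1.57330865e-04 -1.33509840e-04 -1.38554811e-05
 -5.52852218e-05]
jar centre [ 0.45085884 -0.02469242]
```

Within 1 mm of each other, so I lower L.

```bash
python3 -m handwheel '[{"offset":[0,0,0.008],"spin":0,"grip":0.4},{"offset":[0,0,0.015],"spin":0,"grip":0.4},{"offset":[0,0,0.019],"spin":0,"grip":0.4},{"offset":[0,0,0.0205],"spin":0,"grip":0.4},{"offset":[0,0,0.0205],"spin":0,"grip":0.4}]'; python3 -m handwheel '[{"offset":[0,0,0.0007],"spin":0,"grip":0.4},{"offset":[0,0,0.0007],"spin":0,"grip":0.4}]'; python3 -m handwheel '[{"offset":[0,0,0.0005],"spin":0,"grip":0.4},{"offset":[0,0,0.0005],"spin":0,"grip":0.4}]'
```

```text
time_s: 34.52
eef_pos: [0.4492, -0.0209, 0.1838]
eef_rot: [-0.0, 0.707, 0.707, -0.0]
wrist_force: [-0.0, 0.0, -1.0]
opening: 0.589
time_s: 34.78
eef_pos: [0.4493, -0.0209, 0.1833]
eef_rot: [0.0, 0.707, 0.707, 0.0]
wrist_force: [-0.1, 0.1, -1.2]
opening: 0.585
time_s: 35.02
eef_pos: [0.4493, -0.0209, 0.183]
eef_rot: [0.0, 0.707, 0.707, 0.0]
wrist_force: [-1.2, 0.8, 3.8]
opening: 0.586
```

Contact at 4 N. I release and retreat.

```bash
python3 -m handwheel '[{"offset":[0,0,-0.0003],"spin":0,"grip":0.65},{"offset":[0,0,-0.0003],"spin":0,"grip":0.75},{"offset":[0,0,-0.0003],"spin":0,"grip":0.85},{"offset":[0,0,-0.0003],"spin":0,"grip":0.85},{"offset":[0,0,-0.015],"spin":0,"grip":0.9},{"offset":[0,0,-0.04],"spin":0,"grip":1},{"offset":[0,0,-0.08],"spin":0,"grip":1},{"offset":[0,0,-0.12],"spin":0,"grip":1},{"offset":[0,0,-0.16],"spin":0,"grip":1},{"offset":[0.04,0,-0.2],"spin":0,"grip":1},{"offset":[0.09,-0.01,-0.22],"spin":0,"grip":1},{"offset":[0.14,-0.02,-0.22],"spin":0,"grip":1},{"offset":[0.19,-0.03,-0.22],"spin":0,"grip":1},{"offset":[0.24,-0.04,-0.22],"spin":0,"grip":1},{"offset":[0.29,-0.05,-0.22],"spin":0,"grip":1},{"offset":[0.33,-0.06,-0.22],"spin":0,"grip":1},{"offset":[0.35,-0.06,-0.22],"spin":0,"grip":1},{"offset":[0.35,-0.06,-0.22],"spin":0,"grip":1},{"offset":[0.35,-0.06,-0.22],"spin":0,"grip":1}]'
python3 - <<'E'
from fit import *
from bench import cams,landmark_of
J={"xl":(.471,-.228),"l":(.450,-.023),"m":(.612,.228),"s":(.6195,-.2445)}
for n in("scene","side"):
    p=cams.camera(n);cv2.imwrite(f"pics/{n}21.png",p["color"][:,:,::-1])
    for j in J:
        r=fit(p,[(j,.003)],[J[j]],30);print(n,j,r[0].round(4).tolist(),r[1],r[2])
    for t in("beaker","crucible"):print(t,[plane(p,d["uv"],0).round(4).tolist() for d in landmark_of(p,t)[:1]])
E
```

```text
time_s: 37.4
eef_pos: [0.3893, 0.3282, 0.4028]
eef_rot: [0.0, 0.707, 0.707, -0.0]
wrist_force: [0.5, -0.5, 0.3]
opening: 1.001
scene xl [[0.4716, -0.2276]] 164.8125 1718
scene l [[0.4496, -0.0225]] 120.75 934
scene m [[0.6135, 0.2287]] 84.9375 467
scene s [[0.6203, -0.2451]] 92.9375 323
beaker [[[0.5497, 0.1078]]]
crucible [[[0.5462, -0.1245]]]
side xl [[0.4696, -0.2297]] 253.4375 1568
side l [[0.4485, -0.0247]] 136.0 916
side m [[0.6117, 0.2275]] 92.875 310
side s [[0.6176, -0.2476]] 104.25 358
beaker [[[0.5422, 0.1041]]]
crucible [[[0.5463, -0.1233]]]
```

View pics/side21.png

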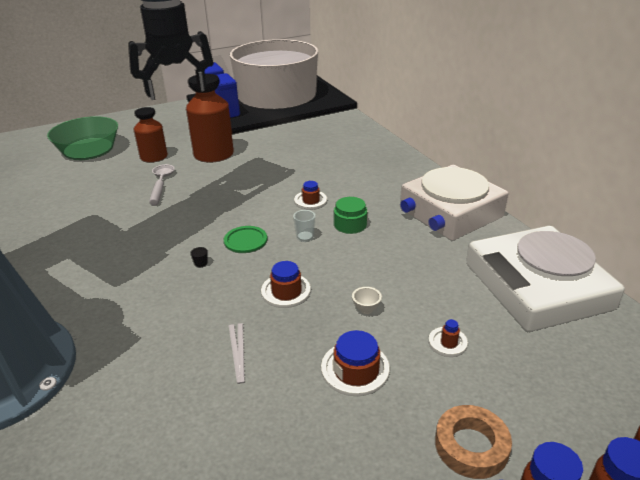

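View pics/scene21.png

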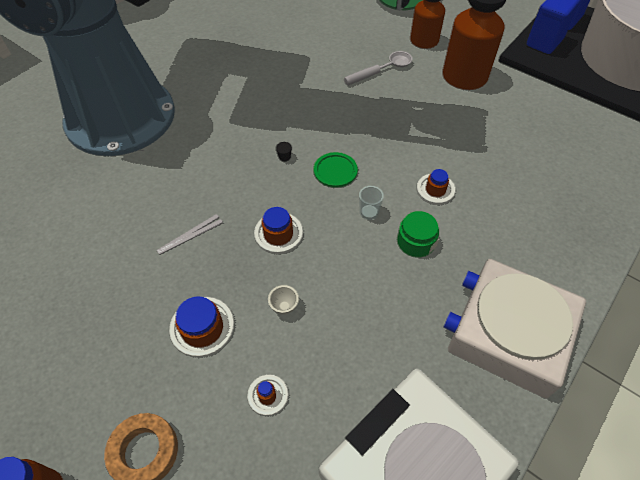

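All four jars stand centred in their stands: each lies within 3 mm of its stand's centre in the same camera, against an 8 mm margin. The network's beaker reading has shifted, so I check that with an image difference.

Run:
```python
import cv2,numpy as np
for n,bs in (("scene",{"beaker":(355,182,388,222),"bowl":(265,283,302,320),"green":(395,208,442,258)}),("side",{"beaker":(290,208,320,243),"bowl":(350,285,385,318),"green":(330,196,370,233)})):
    a=cv2.imread(f"pics/{n}0.png").astype(float);b=cv2.imread(f"pics/{n}21.png").astype(float)
    for k,(x0,y0,x1,y1) in bs.items():
        A=a[y0:y1,x0:x1].mean(2).astype(np.float32);B=b[y0:y1,x0:x1].mean(2).astype(np.float32)
        print(n,k,np.abs(A-B).mean().round(2),cv2.phaseCorrelate(A,B))
```

```text
scene beaker 4.5 ((0.013786293118823068, 0.012280742606094464), 1.0140105899837282)
scene bowl 4.98 ((-0.012948155927382743, -0.005008145453320623), 1.00403885576874)
scene green 3.01 ((0.0038236148191757025, 0.00025408069447863113), 1.0071772574385007)
side beaker 3.51 ((0.07601805072388146, -0.009057538780318453), 1.002183774113655)
side bowl 3.66 ((-0.008304215101944123, -0.007576449600136925), 1.001037461154255)
side green 4.67 ((0.019554545004343282, -0.004994593542768655), 0.8138835257291794)
```

The bystanders have not moved (less than 0.1 px in both cameras), so I hand in.

```bash
python3 -c "
from bench import ctrl
print(ctrl.hand_in())"
```

```text
the job is handed in; nothing more can be done
None
```

All four jars now stand upright in their own white stands, and the job is handed in at about 38 s of robot time. I took the small jars off first: M, then S, then XL and L. Each was lowered by feel until light contact (4–10 N) before release.

- **Jar positions:** in the last pictures each jar is within about 3 mm of its stand's centre in both fixed cameras, against an 8 mm margin. All look level.
- **Beaker, bowl and green jar:** none of them moved; they shifted less than 0.1 px between the first and last pictures.
- **Disagreements:** the fixed cameras differ by a steady 2–3 mm, which fits the stated calibration. The network's last reading for the beaker was 5–10 mm off its first one, but the image comparison showed no movement, so I took that as network noise.

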